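# Shim the rocking coffee grinder

## Task

The grinder has lost the rubber foot under one front corner: slide one or two of the flat packers (one on top of the other, as the gap needs) well in under that corner from the front, then push the wooden wedge in on top of them, thin end first, until you feel it bite and it carries the corner - at least 3 cm in, and without jacking the grinder up. Leave everything else on the bar where it stands, and do not let go at the end: finish still gripping the wedge and holding it in place, so that I can tape the stack.

Things in the scene. Friction and masses are not known exactly. Their poses are not given: they have to be found in the camera images.
- bare_corner (a point): on the grinder: lower front edge of its base slab, in line with the missing foot. Its height over the bar is the gap to fill (13 to 20 mm; the underside is flat and level). x points level straight in under the base (the way to push), y along the front edge toward the other front foot (starts 112 mm off), z up. The slab ends 28 mm off toward -y; the rear foot on this side starts 210 mm in.
- toe_mid (a point): middle of the lower front edge of the grinder's base slab; axes as bare_corner. The slab is 250 mm deep (x), 176 wide (y), 26 thick. Up to 90 mm above its front 70 mm it is free (a fork juts out higher, at the middle, to 32 mm behind the edge), and before the slab to any height. The grinder (8 kg) stands firm; 20 to 30 N upward at the bare corner tips it onto its rear feet.
- packer1_mid (a point): centre of a flat grey plastic packer lying on the bar, 110 long (its x) x 36 wide (its y) x 6 mm thick (its z); 30 g; all three are alike. Smooth grey top; black rubber underside (1.5 mm of the 6), so it stays where it is laid and grips whatever it is pressed on
- packer2_mid (a point): centre of a flat grey plastic packer lying on the bar, 110 long (its x) x 36 wide (its y) x 6 mm thick (its z); 30 g; all three are alike. Smooth grey top; black rubber underside (1.5 mm of the 6), so it stays where it is laid and grips whatever it is pressed on
- packer3_mid (a point): centre of a flat grey plastic packer lying on the bar, 110 long (its x) x 36 wide (its y) x 6 mm thick (its z); 30 g; all three are alike. Smooth grey top; black rubber underside (1.5 mm of the 6), so it stays where it is laid and grips whatever it is pressed on
- wedge_mid (a point): wooden wedge, 170 long (x) x 38 wide (y), flat underneath, its top sloping evenly from 14.5 mm thick at the -x end to 2.5 mm at the thin +x end (0.0706 mm per mm); 45 g, smooth. This point is half-way along and across, 4 mm above its flat underside; thin end toward +x
- wedge_tip (a point): middle of the thin end of the wedge, on its underside: 85 mm along +x from wedge_mid; axes as wedge_mid
- leveller: bystander: coffee leveller: steel disc 58 mm across with a pale wooden top, 40 mm tall; origin at the centre of its underside
- lost_foot: bystander: the broken-off black rubber foot, 28 mm across, 16 mm tall; origin at the centre of its underside
- tamper: bystander: steel tamper, 58 mm across, with a pale wooden knob, 94 mm tall; origin at the centre of its underside
- milk_jug: bystander: steel milk jug 82 mm across, 112 mm tall, handle toward its +y; origin at the centre of its underside
- scale: bystander: flat black scale 190 x 130 x 24 mm; origin at the centre of its underside
- cup_stack: bystander: stack of white takeaway cups 83 mm across, 126 mm tall; origin at the centre of its underside
- dosing_cup: bystander: small open steel cup 58 mm across, 55 mm tall; origin at the centre of its underside
- spirit_level: bystander: aluminium spirit level 230 x 20 x 48 mm, standing on its long edge, long along its x; origin at the centre of its underside
There are look-alikes about, which are no part of the job. Of the things like the part that bears wedge_mid, leave any that is yellow; of the rest the larger one is meant.

How it is judged:
By the outcome, as a careful person would: the job done as asked, in the order asked, and still so for the second after the job is handed in, while the arm keeps its last pose, push and grip.
It also fails if it takes over 72 s, if anything falls off the work surface, if the arm or the gripper's body presses on something with over 40 N, if the wrist force passes 120 N, or if a joint passes its speed limit or range.

## Robot

A 7-joint arm with a two-finger parallel gripper is mounted at the origin on the work surface. World frame = base frame: x ahead of the robot, y to its left, z up, the work surface at z = 0. Lengths are in m, angles in rad, forces in N, time in s.
With the tool pointing down it reaches from about 0.425 to 0.875 m from the base axis. Payload 8.4 kg.
Tool frame: the origin (TCP) lies midway between the tips of the shut fingers; the grasp point (between the pads) lies grasp_offset behind it (grasp_offset is the distance from the TCP to the grasp point, in m); y points along the fingers, z is the direction in which the jaws open and shut, and the axes are right-handed (so a half turn about y gives the same grasp; the last joint's range is limited). The gripper opens to 85 mm and grips with 20 to 120 N. Pads are 22 mm wide; open, the fingers measure 114 mm over their backs; the gripper's body (76 mm by 85 mm) begins 54 mm behind the grasp point. The pads swing forward as they close: fully open they stand 13 mm farther back than shut.
Start: joints at [-1.217, 0.333, 0.04, 1.465, -0.013, 1.343, -0.059], TCP at [0.284, 0.584, 0.231] pointing down, gripper open.
Joint ranges: [-2.58, 2.58], [-0.38, 2.09], [-1.3, 1.39], [0.25, 2.4], [-1.5, 4.64], [0.08, 2.09], [-2.65, 2.65]. Speed limits (rad/s): [2.22, 2.22, 2.79, 2.79, 3.14, 3.14, 3.14].

## Interface

Orientations are given as a unit quaternion [w, x, y, z].
In Python, from plant import * gives the robot as it stands.
- The arm moves only by the tool send_rows, never from a script. Its argument "plan" is a list of rows, each a list of 2 entries, a list of its own where there are three numbers: the shift along the tool's x, y, z in cm, then the turn, a rotation vector about the tool's x, y, z in degrees. A call has exactly 5 rows; each row is the pose to reach, as a shift and turn from the pose commanded when the call began, along the tool's axes at that moment; what a row does not reach only later rows make up. A row lasts 1/10 s, in which the tool goes at most 50 mm and 8.59 degrees, less where a joint would pass 70% of its speed; a pose out of reach is approached as far as the arm can. A call with a gripper value outside its range is refused whole. "gripper" is the gripper's target within -1 to 1 (fully open at 1, half-way at 0, shut at -1), set as the call begins (left out, the last holds). The fingers move at their own pace and stop on an object; "grip_force" is the grip in N (left out, the last holds). Time passes only in rows, so rows that repeat a pose let the fingers close, or fill a call up. It gives the time, the measured TCP pose, the force and the opening at its end, in the units of the state.
- get_obs(): the state, without advancing time (a new reading comes with each control period).
- grab_frame(name): name is "scene" or "top"; returns (picture, depth): 420x560x3 uint8, red, green, blue; 420x560 float32, m along the optical axis (not along the pixel's ray), 0 where there is no reading.
- camera_info(name): a dict with "vertical_fov" (degrees; the focal length in pixels is half the picture's height over the tangent of half this angle, whatever the lens; pixels are square), "cx", "cy" (the principal point, pixels), "k1" (the pictures are not rectified: a ray, as slopes to the right and down, at radius r is drawn at 1 + k1 r^2 times it, then the intrinsics apply), "rvec" (rotation vector, rad) and "tvec" (3), from world to camera coordinates, as OpenCV has them. Camera axes: x right, y down, z forward; pixel columns grow to the right and rows downward; lengths in m; the calibration is good to about 2 mm. A picture is of the moment at which its call begins. camera_info takes no time and is no camera call.
- close_job(): hands the job in, once; it reports no verdict.
Trained networks look in the newest picture that a camera, given by its name, has taken for a name from the list of things; names that differ only in an ending like _2 or _b are one class to them, and where a whole thing is asked for, a point or a joint stands for the part that bears it (a point fixed in the world has none). Each returns a list of dicts, best first, with "confidence" (0 to 1); they miss things now and then, are a little off and sometimes report something else, mostly with a low value. They report only what shows in the picture. A call takes as long as a camera call. They do not tell look-alikes from the thing itself.
- cut_out(camera, query): "region" (420x560 bool, what is visible of it) and "bbox" ([left, top, right, bottom] in pixels, round what is visible of it).
The state is a dict: "clock": time; "joints": joint angles; "joint_velocities": joint speeds; "joint_torque": joint torques, N m; "eef_pos": TCP position; "orientation": TCP orientation; "contact_force": force on the tool from outside, world axes, zero at the start; "moment": the same for the moment, N m; "grip_width": finger opening in m.
Only numpy, scipy, OpenCV 4.12 (cv2) and the standard library are available. Lean on these libraries where they do the work, as an engineer would, in place of code of your own. Each camera call takes 0.05 s, during which the arm holds its last target.

## Working session

There is one attempt and no reset: what is moved stays moved. The work goes in short steps, Python scripts to look and compute and a tool call to move; the robot and the scene stay as the last step left them, time stands still between calls to the robot, and variables do not carry over. Pictures are saved under pics/ and viewed, and the job is handed in when it is done.

Besides the shell and the picture viewer there is one more tool, called after "Request:" as name(argument=value, ...), one argument or row to a line, values as JSON. send_rows: Moves the arm, as the interface text tells. Its arguments: {"type":"object","properties":{"plan":{"type":"array","items":{"type":"array"}},"gripper":{"type":"number"},"grip_force":{"type":"number"}},"required":["plan"]}

```bash
ls; mkdir -p pics; cat > h.py <<'E'
from plant import *
import numpy as np, cv2
def K(n):
    c=camera_info(n); f=210/np.tan(np.radians(c['vertical_fov'])/2)
    R=cv2.Rodrigues(np.array(c['rvec'],float))[0]; t=np.array(c['tvec'],float)
    return c,f,R,t
def world(n,u,v,d=None,z=None):
    c,f,R,t=K(n); Km=np.array([[f,0,c['cx']],[0,f,c['cy']],[0,0,1]])
    u=np.atleast_1d(u).astype(float);v=np.atleast_1d(v).astype(float)
    p=cv2.undistortPoints(np.stack([u,v],-1).reshape(-1,1,2),Km,np.array([c['k1'],0,0,0.]))[:,0]
    r=np.c_[p,np.ones(len(p))]
    if d is not None: return (r*np.atleast_1d(d)[:,None]-t)@R
    o=-R.T@t; w=r@R
    return o+w*((z-o[2])/w[:,2])[:,None]
def proj(n,P):
    c,f,R,t=K(n); Km=np.array([[f,0,c['cx']],[0,f,c['cy']],[0,0,1]])
    return cv2.projectPoints(np.atleast_2d(P).astype(float),np.array(c['rvec'],float),t,Km,np.array([c['k1'],0,0,0.]))[0][:,0]
E
python3 - <<'E'
from h import *
for n in('scene','top'):
    im,d=grab_frame(n); cv2.imwrite(f'pics/{n}0.png',im[:,:,::-1]); np.savez(f'{n}0.npz',im=im,d=d); print(camera_info(n))
print(get_obs())
E
```

```text
pics
{'vertical_fov': 52.88011531619085, 'cx': 279.5995382424059, 'cy': 204.85693898237898, 'k1': -0.10615058699936836, 'rvec': array([ 2.02415611,  0.88246056, -0.43687993]), 'tvec': array([-0.35298061, -0.20701952,  1.58112844])}
{'vertical_fov': 55.6692203658066, 'cx': 277.96942688948525, 'cy': 213.7760634613205, 'k1': -0.11719815483590706, 'rvec': array([ 2.13705691, -2.09195967,  0.22178055]), 'tvec': array([-0.07880721,  0.57898092,  0.87608071])}
{'clock': 0.1, 'joints': array([-1.21720929,  0.33382906,  0.03985153,  1.46618191, -0.01340557,
        1.343307  , -0.05850499]), 'joint_velocities': array([-0.00290458, -0.00190437, -0.00074164, -0.00245401,  0.00207964,
        0.00111184,  0.00069789]), 'joint_torque': array([ 3.83399383e-03, -6.60022044e+01,  1.37041066e+00, -4.06481087e+01,
        1.71491801e-02,  9.03916312e-03, -6.15318459e-05]), 'eef_pos': array([0.28418481, 0.58412251, 0.23051758]), 'orientation': array([-0.68855398,  0.68957148, -0.15880736,  0.15863423]), 'contact_force': array([ 0.40459481, -0.47445864,  0.10524907]), 'moment': array([-0.03256716, -0.03698339,  0.02200335]), 'grip_width': 0.08495079402016799}
```

View pics/scene0.png

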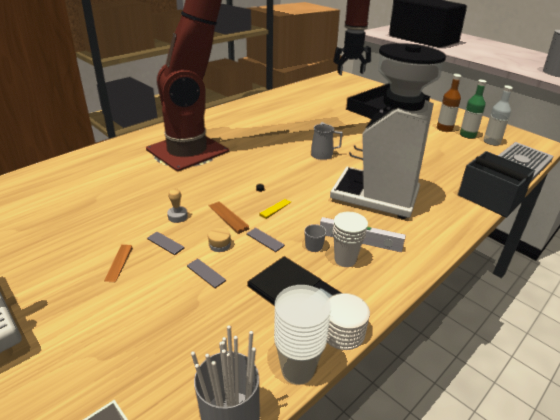

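View pics/top0.png

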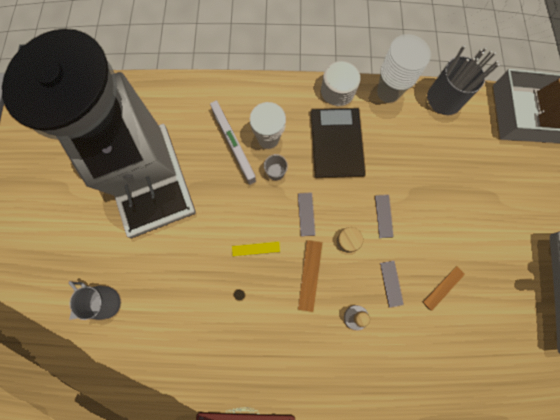

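```bash
python3 - <<'E'
from h import *
im=np.load('top0.npz')['im'];d=np.load('top0.npz')['d']
V,U=np.mgrid[:420,:560]; 
ok=d>0
W=world('top',U.ravel(),V.ravel(),d.ravel()).reshape(420,560,3); np.save('W.npy',W)
for n,(u,v) in dict(fl=(132,233),fr=(191,213),t=(160,200),wedge=(311,276),p1=(307,215),p2=(384,216),p3=(392,284),w2=(444,288),yel=(256,249),table=(250,330),foot=(239,295)).items(): print(n,W[v,u].round(4))
for a,b,c,e,n in((100,160,220,260,'g'),(280,180,420,330,'w')):
    cv2.imwrite(f'pics/{n}.png',cv2.resize(im[b:e,a:c,::-1],None,fx=5,fy=5,interpolation=cv2.INTER_CUBIC))
ims=np.load('scene0.npz')['im']
cv2.imwrite('pics/gs.png',cv2.resize(ims[130:260,300:460,::-1],None,fx=5,fy=4.6,interpolation=cv2.INTER_CUBIC))
E
```

```text
fl [0.5296 0.2852 0.0395]
fr [0.5836 0.1454 0.0325]
t [0.6118 0.2212 0.0442]
wedge [ 0.4394 -0.1494  0.0098]
p1 [ 0.5901 -0.1389  0.0069]
p2 [ 0.5918 -0.333   0.0065]
p3 [ 0.4229 -0.3481  0.0066]
w2 [ 0.4138 -0.4783  0.0091]
yel [ 0.5027 -0.0145  0.0045]
table [ 0.3081 -0.0055 -0.0023]
foot [0.3904 0.022  0.0167]
```

View pics/g.png

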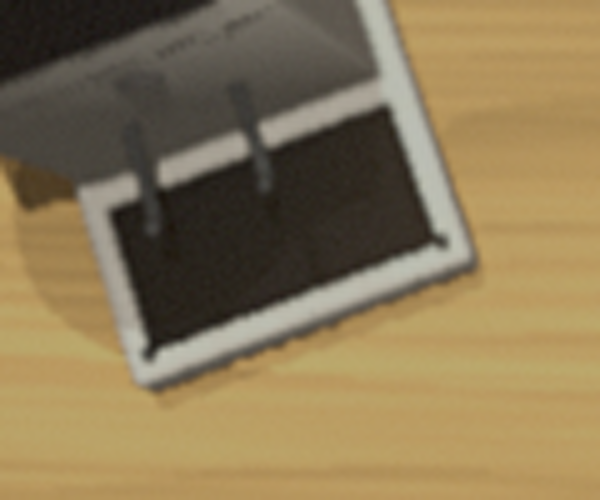

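View pics/w.png

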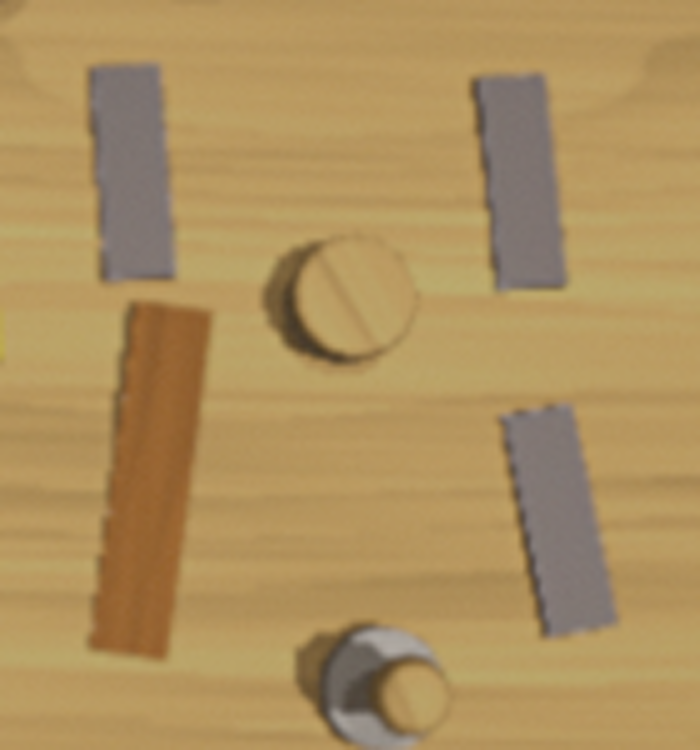

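View pics/gs.png

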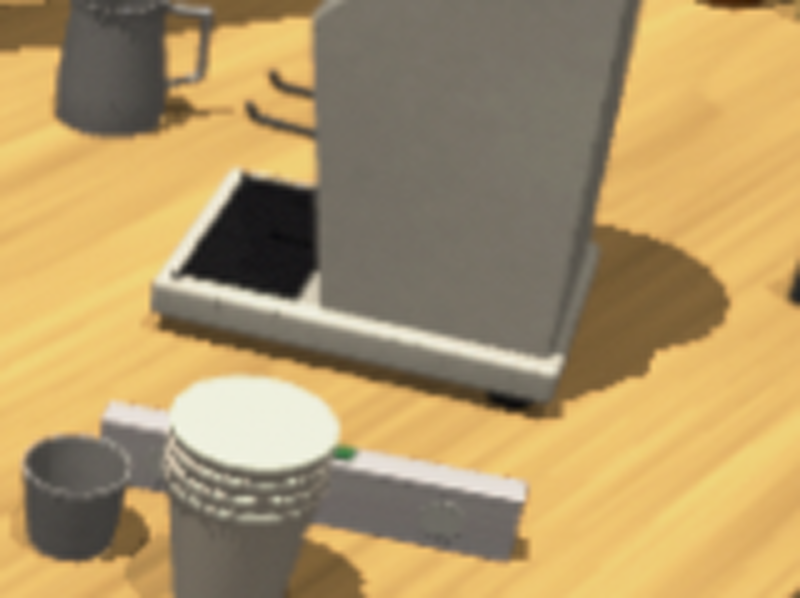

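```bash
python3 - <<'E'
from h import *
def fit(P): # z plane robust
    A=np.c_[P[:,:2],np.ones(len(P))]; m=np.ones(len(P),bool)
    for _ in range(5):
        c=np.linalg.lstsq(A[m],P[m,2],rcond=None)[0]; r=P[:,2]-A@c; m=abs(r)<2.5*np.std(r[m])+1e-4
    return c,np.std(r[m]),m.sum()
for n in('top','scene'):
    q=np.load(n+'0.npz'); d=q['d'];im=q['im']; V,U=np.mgrid[:420,:560]
    W=world(n,U.ravel(),V.ravel(),d.ravel()).reshape(420,560,3)
    # rim pixels: whitish
    hsv=cv2.cvtColor(im,cv2.COLOR_RGB2HSV)
    white=(hsv[...,1]<60)&(hsv[...,2]>150)
    tab=(hsv[...,1]>80)&(hsv[...,2]>120)&(d>0)
    near=np.hypot(W[...,0]-.60,W[...,1]-.2)<.17
    w=white&near&(d>0)&(W[...,2]>.02)&(W[...,2]<.06)
    t=tab&near&(abs(W[...,2])<.012)&(((U>190)|(V>240)) if n=='top' else True)
    c,s,k=fit(W[t]); print(n,'table',c,s,k, np.median(W[t][:,2]))
    z=W[w][:,2]; z=z-(W[w][:,:2]@c[:2]+c[2]); h=np.histogram(z,np.arange(.01,.06,.001)); print('rim',w.sum(),np.median(z)); print(h[0])
    m=np.zeros((420,560,3),np.uint8)+im//2; m[w]=(255,0,0); m[t]=(0,255,0); cv2.imwrite(f'pics/m{n}.png',m[:,:,::-1])
q=np.load('top0.npz');im=q['im'];hsv=cv2.cvtColor(im,cv2.COLOR_RGB2HSV)
for nm,(u,v),z in (('pA',(307,215),.006),('pB',(384,216),.006),('pC',(392,284),.006),('wedge',(311,276),.008)):
    col=np.median(im[v-5:v+6,u-4:u+5].reshape(-1,3),0)
    m=(np.abs(im.astype(float)-col).max(-1)<35).astype(np.uint8)
    nl,lab=cv2.connectedComponents(m); b=(lab==lab[v,u]).astype(np.uint8)
    ct=max(cv2.findContours(b,0,cv2.CHAIN_APPROX_NONE)[0],key=len)[:,0]
    P=world('top',ct[:,0],ct[:,1],z=z)[:,:2]
    vv,uu=np.nonzero(b); Q=world('top',uu,vv,z=z)[:,:2]
    (cx,cy),(a,bb),ang=cv2.minAreaRect((P*1000).astype(np.float32))
    print(nm,col,'rect',cx,cy,a,bb,ang,'pix mean',Q.mean(0)*1000)
    e,ev=np.linalg.eigh(np.cov(Q.T)); ax=ev[:,1]; print('  axis',ax,'deg',np.degrees(np.arctan2(ax[1],ax[0])),'len est',np.sqrt(12*e)*1000)
    if nm=='wedge':
        D=world('top',uu,vv,q['d'][vv,uu]); s=(Q-Q.mean(0))@ax; print('  slope z',np.polyfit(s,D[:,2],1))
E
```

```text
top table [ 0.00014953 -0.00053699  0.00041077] 0.001648654940168809 6593 0.0004466797552173967
rim 998 0.040316504714029484
[  0   0   0   0   0   0   0   0   0   0   0   0   0   0   0   0   0   0
   0   0   0   0   0   0   4   7  21  58 125 214 213 185 114  43   9   3
   1   0   1   0   0   0   0   0   0   0   0   0   0]
scene table [-0.00062482  0.00048943  0.00034513] 0.0014227536906362952 2235 3.5372519098635183e-05
rim 347 0.039781541722996396
[ 0  0  0  0  0  0  0  0  0  0  0  0  0  0  0  0  0  0  0  0  0  0  2  3
  9 13 23 31 42 62 66 50 35 10  1  0  0  0  0  0  0  0  0  0  0  0  0  0
  0]
pA [127. 117. 113.] rect 592.7603149414062 -135.26388549804688 109.95564270019531 38.795814514160156 4.4590864181518555 pix mean [ 592.9135979  -135.49951734]
  axis [-0.99602819 -0.0890385 ] deg -174.8917051091422 len est [ 38.30530036 109.60450653]
pB [126. 115. 112.] rect 592.1346435546875 -332.2706604003906 110.38109588623047 38.19963073730469 4.132510185241699 pix mean [ 591.59317694 -332.87641996]
  axis [-0.99789659 -0.06482593] deg -176.28314122115836 len est [ 37.02143757 110.65287237]
pC [129. 119. 115.] rect 425.0907287597656 -347.2098388671875 112.36921691894531 38.778507232666016 11.929389953613281 pix mean [ 424.4531001  -347.53801799]
  axis [-0.98135623 -0.19219768] deg -168.91893357878234 len est [ 36.73425588 111.80934487]
wedge [150. 100.  49.] rect 441.9739990234375 -145.2078094482422 44.42534637451172 171.15426635742188 83.75514221191406 pix mean [ 442.26438155 -145.61330516]
  axis [-0.99368928  0.11216783] deg 173.55970344345835 len est [ 41.74382474 170.17070684]
  slope z [-0.02502181  0.01213072]
```

```bash
python3 - <<'E'
from h import *
import time
for n in ('top','scene'):
    r=cut_out(n,'toe_mid'); print(n,[(x['bbox'],x['confidence'],x['region'].sum()) for x in r])
E
```

```text
top [([0.2, 28.5, 197.4, 238.7], 0.88, np.int64(20680)), ([295.7, 236.3, 319.1, 308.7], 0.48, np.int64(1106))]
scene [([330.1, 41.6, 446.3, 215.4], 0.84, np.int64(10593))]
```

```bash
python3 - <<'E'
import cv2,numpy as np
a=cv2.imread('pics/mtop.png');b=cv2.imread('pics/mscene.png')
cv2.imwrite('pics/mm.png',np.hstack([cv2.resize(a[100:270,60:230],(400,400)),cv2.resize(b[120:270,290:440],(400,400))]))
E
```

```text
(no output)
```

View pics/mm.png

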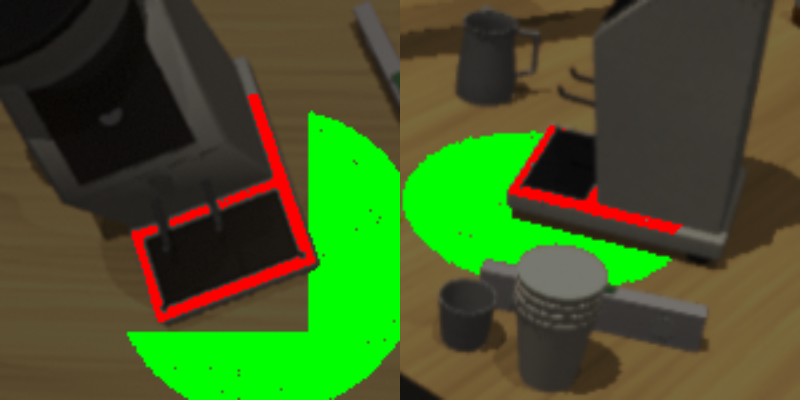

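```bash
python3 - <<'E'
from h import *
for n in('top','scene'):
    q=np.load(n+'0.npz'); d=q['d']; V,U=np.mgrid[:420,:560]
    W=world(n,U.ravel(),V.ravel(),d.ravel()).reshape(-1,3); ok=d.ravel()>0
    c=np.array([.4423,-.1456]); ax=np.array([-.9937,.1122]); nn=np.array([.1122,.9937])
    s=(W[:,:2]-c)@ax; t=(W[:,:2]-c)@nn
    m=ok&(abs(t)<.013)
    print(n,[(round(a*1000),round(float(np.median(W[m&(abs(s-a)<.005),2]))*1000,1),(m&(abs(s-a)<.005)).sum()) for a in np.arange(-.11,.111,.01)])
    m2=ok&(abs(t)>.03)&(abs(t)<.045)
    print([(round(a*1000),round(float(np.median(W[m2&(abs(s-a)<.005),2]))*1000,1)) for a in np.arange(-.11,.111,.02)])
ims=np.load('scene0.npz')['im']
cv2.imwrite('pics/ws.png',cv2.resize(ims[160:300,90:310,::-1],None,fx=3.6,fy=3.6,interpolation=cv2.INTER_CUBIC))
E
```

```text
top [(-110, 2.8, np.int64(38)), (-100, 2.1, np.int64(46)), (-90, 0.7, np.int64(33)), (-80, 15.0, np.int64(40)), (-70, 14.0, np.int64(44)), (-60, 13.0, np.int64(45)), (-50, 12.1, np.int64(43)), (-40, 11.7, np.int64(43)), (-30, 11.4, np.int64(47)), (-20, 10.8, np.int64(43)), (-10, 10.2, np.int64(46)), (0, 9.3, np.int64(42)), (10, 8.6, np.int64(46)), (20, 7.4, np.int64(44)), (30, 7.0, np.int64(44)), (40, 6.1, np.int64(45)), (50, 5.4, np.int64(46)), (60, 4.7, np.int64(45)), (70, 3.2, np.int64(45)), (80, 2.7, np.int64(45)), (90, 0.8, np.int64(43)), (100, 1.0, np.int64(48)), (110, 0.4, np.int64(47))]
[(-110, 1.0), (-90, 0.5), (-70, 0.7), (-50, 0.1), (-30, 0.2), (-10, 0.4), (10, 0.2), (30, 0.4), (50, -0.1), (70, 0.1), (90, 0.7), (110, 1.0)]
scene [(-110, 1.1, np.int64(28)), (-100, 0.5, np.int64(19)), (-90, 0.1, np.int64(19)), (-80, 10.2, np.int64(51)), (-70, 13.5, np.int64(18)), (-60, 12.1, np.int64(18)), (-50, 11.6, np.int64(19)), (-40, 11.6, np.int64(18)), (-30, 11.5, np.int64(13)), (-20, 9.7, np.int64(14)), (-10, 8.9, np.int64(19)), (0, 8.5, np.int64(17)), (10, 7.8, np.int64(18)), (20, 7.1, np.int64(15)), (30, 6.2, np.int64(14)), (40, 5.3, np.int64(15)), (50, 4.7, np.int64(15)), (60, 4.0, np.int64(13)), (70, 3.3, np.int64(15)), (80, 2.4, np.int64(16)), (90, 0.5, np.int64(10)), (100, -0.4, np.int64(16)), (110, 0.5, np.int64(15))]
[(-110, 0.3), (-90, -0.4), (-70, -0.6), (-50, 0.2), (-30, -0.3), (-10, 0.0), (10, 0.6), (30, 0.6), (50, -0.4), (70, 0.2), (90, -0.8), (110, -0.3)]
```

View pics/ws.png

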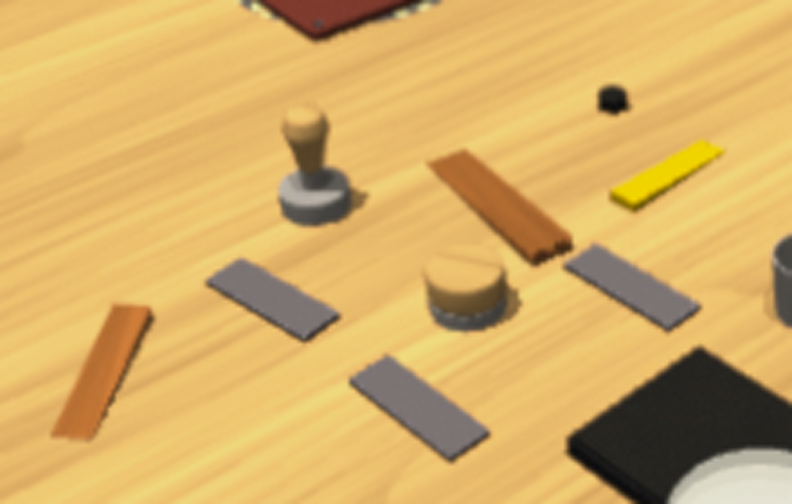

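```bash
python3 - <<'E'
from h import *
import plant
print([x for x in dir(plant) if not x.startswith('_')]); 
try: print('grasp_offset',grasp_offset)
except Exception as e: print(e)
from scipy.spatial.transform import Rotation as Ro
o=get_obs(); q=o['orientation']; R=Ro.from_quat(np.r_[q[1:],q[0]]).as_matrix(); print(R.round(4)); print(o['clock'])
for n in('top','scene'):
    im=np.load(n+'0.npz')['im']
    # warp to world plane z=.040, grid 0.5mm/pixel, u along y
    X,Y=np.meshgrid(np.arange(.50,.70,.0005),np.arange(.12,.32,.0005),indexing='ij')
    uv=proj(n,np.c_[X.ravel(),Y.ravel(),np.full(X.size,.040)]).astype(np.float32).reshape(*X.shape,2)
    w=cv2.remap(im,uv[...,0],uv[...,1],cv2.INTER_CUBIC)
    cv2.imwrite(f'pics/warp{n}.png',w[::-1,::-1,::-1])
a=cv2.imread('pics/warptop.png');b=cv2.imread('pics/warpscene.png'); cv2.imwrite('pics/warp.png',np.hstack([a,b]))
E
```

```text
['PlanningError', 'camera_info', 'close_job', 'cut_out', 'get_obs', 'grab_frame', 'grasp_offset']
grasp_offset 0.0187
[[ 8.992e-01 -4.000e-04  4.375e-01]
 [-4.375e-01 -1.000e-03  8.992e-01]
 [ 0.000e+00 -1.000e+00 -1.100e-03]]
0.2
```

View pics/warp.png

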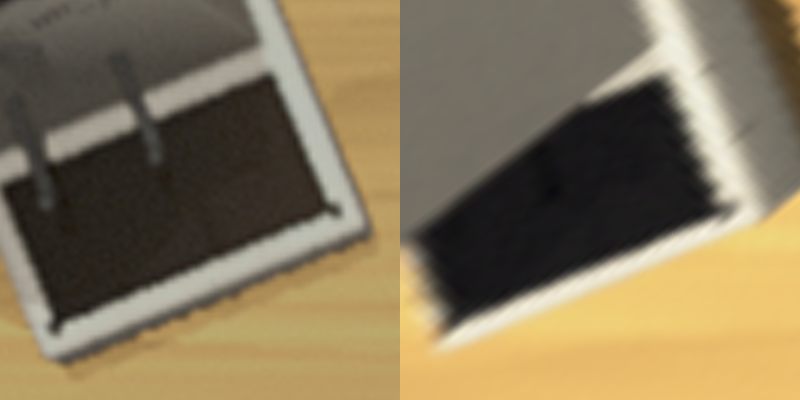

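```bash
python3 - <<'E'
from h import *
for n in('top','scene'):
    im=np.load(n+'0.npz')['im']
    th=np.radians(22.7); d=np.array([np.cos(th),np.sin(th)]); l=np.array([-d[1],d[0]]); c0=np.array([.556,.218])
    def samp(p):
        uv=proj(n,np.c_[p,np.full(len(p),.040)]).astype(np.float32)[None]; 
        return cv2.remap(cv2.cvtColor(im,cv2.COLOR_RGB2HSV)[...,1:],uv[...,0],uv[...,1],cv2.INTER_LINEAR)[0].astype(float)
    def edge(p0,dirn,):
        s=np.arange(-.012,.012,.0003); a=samp(p0+s[:,None]*dirn)
        # white: sat low & val high
        f=((a[:,1]>135)&(a[:,0]<70)); i=np.argmax(f); return s[i] if f.any() and i>0 else np.nan
    ts=np.arange(-.075,.076,.005); e=np.array([edge(c0+t*l,d) for t in ts]); ok=~np.isnan(e); c=np.polyfit(ts[ok],e[ok],1); r=e-np.polyval(c,ts); ok&=abs(r)<.0015; c=np.polyfit(ts[ok],e[ok],1)
    print(n,'front',ok.sum(),c,'yaw', 22.7-np.degrees(np.arctan(c[0])))
    ts2=np.arange(.005,.055,.004)
    for sg in(-1,1):
        e2=np.array([edge(c0+sg*.088*l+t*d,-sg*l) for t in ts2]); print(sg,np.nanmedian(e2),np.round(e2*1000,1))
    print('front mid pt',c0+c[1]*d)
E
```

```text
top front 31 [ 0.00232258 -0.00334839] yaw 22.56692617073679
-1 -0.0009000000000000032 [-0.6 -0.9 -0.9 -1.2 -0.9 -0.3 -0.6 -0.6 -0.9 -0.6 -0.9 -0.9 -1.2]
1 0.0008999999999999963 [0.9 0.9 0.3 0.6 0.3 0.6 0.6 1.2 1.2 1.2 1.2 1.2 1.5]
front mid pt [0.55291099 0.21670784]
scene front 31 [0.00099194 0.00135484] yaw 22.643166301865158
-1 -0.0072000000000000015 [-7.5 -6.6 -6.9 -7.8 -6.9 -6.9 -8.1 -7.2 -7.8 -7.5 -5.4 -6.6 -8.7]
1 0.004949999999999996 [3.  6.  nan 4.8 3.9 6.3 nan 6.6 nan nan nan 4.5 5.1]
front mid pt [0.55724989 0.21852284]
```

```bash
cat >> h.py <<'E'
from scipy.spatial.transform import Rotation as Ro
def to(x,y,z,yaw,frm=None,show=True):
    """shift (cm, tool axes) and turn from pose frm=(x,y,z,yaw deg) (default measured)"""
    o=get_obs(); q=o['orientation']; R=Ro.from_quat(np.r_[q[1:],q[0]]).as_matrix(); p=o['eef_pos']
    if frm is None: y0=np.degrees(np.arctan2(R[1,0],R[0,0]))
    else: p=np.array(frm[:3]); y0=frm[3]
    a=np.radians(y0); X=np.array([np.cos(a),np.sin(a),0]); Z=np.array([-np.sin(a),np.cos(a),0])
    d=np.array([x,y,z])-p
    dy=(yaw-y0+180)%360-180
    print('shift cm [%.2f, %.2f, %.2f] turn y %.1f  dist %.1f'%(d@X*100,-d[2]*100,d@Z*100,-dy,np.linalg.norm(d)*100))
def st():
    o=get_obs(); q=o['orientation']; R=Ro.from_quat(np.r_[q[1:],q[0]]).as_matrix()
    print('t %.2f'%o['clock'],'p',(o['eef_pos']*1000).round(1),'yaw %.2f'%np.degrees(np.arctan2(R[1,0],R[0,0])),'down',R[:,1].round(4),'F',o['contact_force'].round(2),'w %.1f'%(o['grip_width']*1000),'q',o['joints'].round(2))
E
python3 - <<'E'
from h import *
st(); to(.42,.2,.23,-10); to(.547,-.1395,.10,5)
E
```

```text
t 0.20 p [284.2 584.2 230.8] yaw -25.95 down [-4.e-04 -1.e-03 -1.e+00] F [-0.28 -0.36 -0.33] w 85.2 q [-1.22  0.33  0.04  1.47 -0.01  1.34 -0.06]
shift cm [29.02, 0.08, -28.61] turn y -15.9  dist 40.8
shift cm [55.29, 13.08, -53.58] turn y -30.9  dist 78.1
```

Request:
send_rows(
  plan=[
    [[5.5, 0, -5.4], [0, -5, 0]],
    [[9, 0, -8.8], [0, -8, 0]],
    [[12.5, 0, -12.2], [0, -10, 0]],
    [[16, 0, -15.7], [0, -13, 0]],
    [[19.5, 0, -19.1], [0, -16, 0]],
  ],
  gripper=0.25,
)

```text
clock: 0.7
eef_pos: [0.3687, 0.3469, 0.2313]
orientation: [0.705, -0.704, 0.061, -0.061]
contact_force: [1.1, 0.9, 0.6]
grip_width: 0.0534
```

```bash
python3 - <<'E'
from h import *
st(); to(.547,-.1395,.06,5)
E
```

```text
t 0.70 p [368.7 346.9 231.3] yaw -9.83 down [-0.e+00  2.e-04 -1.e+00] F [1.13 0.86 0.57] w 53.4 q [-0.97  0.04  0.13  1.81 -0.01  1.29  0.56]
shift cm [25.87, 17.13, -44.89] turn y -14.8  dist 54.6
```

Request:
send_rows(
  plan=[
    [[2.2, 0, -4], [0, -3, 0]],
    [[4.5, 0, -8], [0, -6, 0]],
    [[6.8, 0, -12], [0, -9, 0]],
    [[9, 0, -16], [0, -12, 0]],
    [[11.2, 0, -20], [0, -14.8, 0]],
  ],
)

```text
clock: 1.2
eef_pos: [0.4444, 0.1308, 0.2314]
orientation: [0.707, -0.706, -0.031, 0.031]
contact_force: [1.4, 0.5, 0.5]
grip_width: 0.0533
```

```bash
python3 - <<'E'
from h import *
st(); to(.547,-.1395,.06,5)
E
```

```text
t 1.20 p [444.4 130.8 231.4] yaw 4.98 down [ 3.e-04  4.e-04 -1.e+00] F [1.36 0.53 0.54] w 53.3 q [-0.75 -0.07  0.35  1.91  0.02  1.29  1.25]
shift cm [7.88, 17.14, -27.81] turn y -0.0  dist 33.6
```

Request:
send_rows(
  plan=[
    [[1.2, 0, -4.5], [0, 0, 0]],
    [[2.5, 1, -9], [0, 0, 0]],
    [[4, 3, -13.5], [0, 0, 0]],
    [[5.5, 5, -18], [0, 0, 0]],
    [[6.5, 8, -22], [0, 0, 0]],
  ],
)

```text
clock: 1.7
eef_pos: [0.5281, -0.0803, 0.1541]
orientation: [-0.706, 0.707, 0.031, -0.029]
contact_force: [1.2, 0.8, 0.4]
grip_width: 0.053
```

```bash
python3 - <<'E'
from h import *
st(); to(.547,-.1395,.06,5)
E
```

```text
t 1.70 p [528.1 -80.3 154.1] yaw 4.84 down [ 3.4e-03 -1.0e-04 -1.0e+00] F [1.21 0.78 0.45] w 53.0 q [-0.49  0.16  0.62  1.88 -0.11  1.13  1.82]
shift cm [1.39, 9.41, -6.06] turn y -0.2  dist 11.3
```

Request:
send_rows(
  plan=[
    [[0.6, 3, -3], [0, 0, 0]],
    [[0.9, 6, -5], [0, 0, 0]],
    [[0.9, 9, -5.2], [0, 0, 0]],
    [[0.9, 9, -5.2], [0, 0, 0]],
    [[0.9, 9, -5.2], [0, 0, 0]],
  ],
)

```text
clock: 2.2
eef_pos: [0.5397, -0.1289, 0.0639]
orientation: [-0.706, 0.706, 0.03, -0.03]
contact_force: [0.6, 0.4, 0.9]
grip_width: 0.0535
```

```bash
python3 - <<'E'
from h import *
im,d=grab_frame('top'); cv2.imwrite('pics/t1.png',cv2.resize(im[150:350,250:450,::-1],None,fx=3,fy=3,interpolation=cv2.INTER_CUBIC))
st(); to(.547,-.1395,.0,5)
print(proj('top',[[.547,-.1395,.006],[.5928,-.1354,.006]]))
E
```

```text
t 2.25 p [ 540.6 -128.7   64.8] yaw 4.89 down [ 1.1e-03  1.0e-04 -1.0e+00] F [1.15 0.98 0.41] w 53.7 q [-0.37  0.33  0.62  1.91 -0.23  0.97  2.01]
shift cm [0.55, 6.48, -1.13] turn y -0.1  dist 6.6
[[307.12048188 232.14314868]
 [305.59235141 213.96850912]]
```

View pics/t1.png

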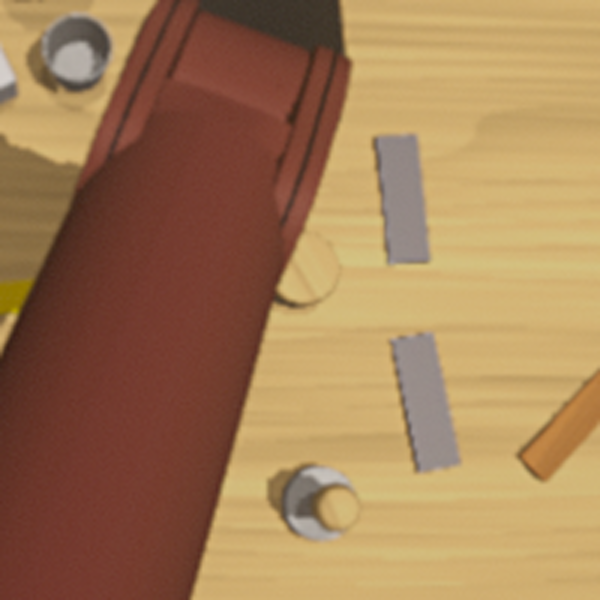

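Request:
send_rows(
  plan=[
    [[0.5, 1, -1.1], [0, 0, 0]],
    [[0.5, 2.5, -1.1], [0, 0, 0]],
    [[0.5, 4, -1.1], [0, 0, 0]],
    [[0.5, 4, -1.1], [0, 0, 0]],
    [[0.5, 4, -1.1], [0, 0, 0]],
  ],
)

```text
clock: 2.75
eef_pos: [0.5454, -0.1391, 0.0234]
orientation: [0.707, -0.706, -0.03, 0.03]
contact_force: [-0.4, -0.2, 0.3]
grip_width: 0.0534
```

```bash
python3 - <<'E'
from h import *
im,d=grab_frame('scene'); cv2.imwrite('pics/s1.png',cv2.resize(im[180:280,190:310,::-1],None,fx=6,fy=6,interpolation=cv2.INTER_CUBIC))
st(); to(.547,-.1395,-.0005,5)
E
```

```text
t 2.80 p [ 545.8 -139.3   23.8] yaw 4.87 down [-1.e-04  1.e-04 -1.e+00] F [-0.21 -0.05  0.47] w 53.0 q [-0.33  0.41  0.6   1.91 -0.29  0.9   2.07]
shift cm [0.11, 2.43, -0.03] turn y -0.1  dist 2.4
```

View pics/s1.png

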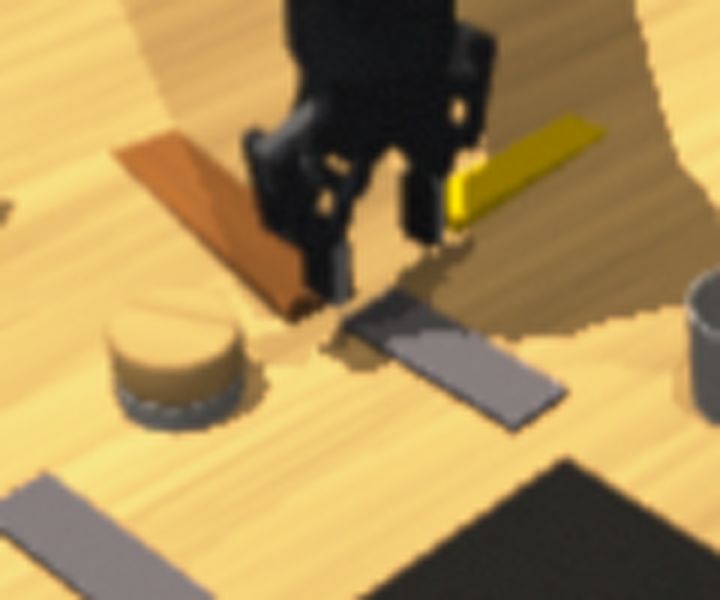

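The scene crop shows the fingers straddling the near end of packer A (crop ~(375,300)), with the wedge end clear to the left. I'll go down now.

Request:
send_rows(
  plan=[
    [[0.1, 1, 0], [0, 0, 0]],
    [[0.1, 1.8, 0], [0, 0, 0]],
    [[0.1, 2.3, 0], [0, 0, 0]],
    [[0.1, 2.3, 0], [0, 0, 0]],
    [[0.1, 2.3, 0], [0, 0, 0]],
  ],
)

```text
clock: 3.3
eef_pos: [0.5467, -0.1397, 0.0004]
orientation: [-0.706, 0.707, 0.03, -0.03]
contact_force: [-0.6, -0.1, 0.3]
grip_width: 0.0535
```

Request:
send_rows(
  plan=[
    [[0, 0, 0], [0, 0, 0]],
    [[0, 0, 0], [0, 0, 0]],
    [[0, 0, 0], [0, 0, 0]],
    [[0, 0, 0], [0, 0, 0]],
    [[0, 0, 0], [0, 0, 0]],
  ],
  gripper=-1,
  grip_force=30,
)

```text
clock: 3.8
eef_pos: [0.5471, -0.1397, 0.001]
orientation: [-0.706, 0.706, 0.03, -0.03]
contact_force: [-1.4, -1.4, 6.5]
grip_width: 0.035
```

```bash
python3 - <<'E'
from h import *
st()
E
```

```text
t 3.80 p [ 547.1 -139.7    1. ] yaw 4.85 down [ 6.e-04 -0.e+00 -1.e+00] F [-1.39 -1.42  6.46] w 35.0 q [-0.31  0.45  0.58  1.92 -0.32  0.86  2.09]
```

Request:
send_rows(
  plan=[
    [[0, -0.5, 0], [0, 0, 0]],
    [[0, -1.5, 0], [0, 0, 0]],
    [[0, -2.5, 0], [0, 0, 0]],
    [[0, -3.5, 0], [0, 0, 0]],
    [[0, -4, 0], [0, 0, 0]],
  ],
)

```text
clock: 4.3
eef_pos: [0.5475, -0.1397, 0.0421]
orientation: [-0.706, 0.707, 0.031, -0.029]
contact_force: [-0.4, 0.2, -1.5]
grip_width: 0.0347
```

```bash
python3 - <<'E'
from h import *
im,d=grab_frame('scene'); cv2.imwrite('pics/s2.png',cv2.resize(im[180:280,190:310,::-1],None,fx=6,fy=6,interpolation=cv2.INTER_CUBIC))
st()
d=np.array([np.cos(np.radians(22.6)),np.sin(np.radians(22.6))]); bc=np.array([.5768,.1607])
p=bc-d*(.10+.03); print(p); to(p[0],p[1],.04,22.6)
E
```

```text
t 4.35 p [ 547.7 -139.7   42.4] yaw 4.85 down [ 0.0023  0.     -1.    ] F [ 0.8  -0.29 -1.11] w 34.5 q [-0.34  0.39  0.61  1.9  -0.27  0.93  2.06]
[0.45678267 0.11074161]
shift cm [-6.94, 0.24, 25.72] turn y -17.7  dist 26.6
```

View pics/s2.png

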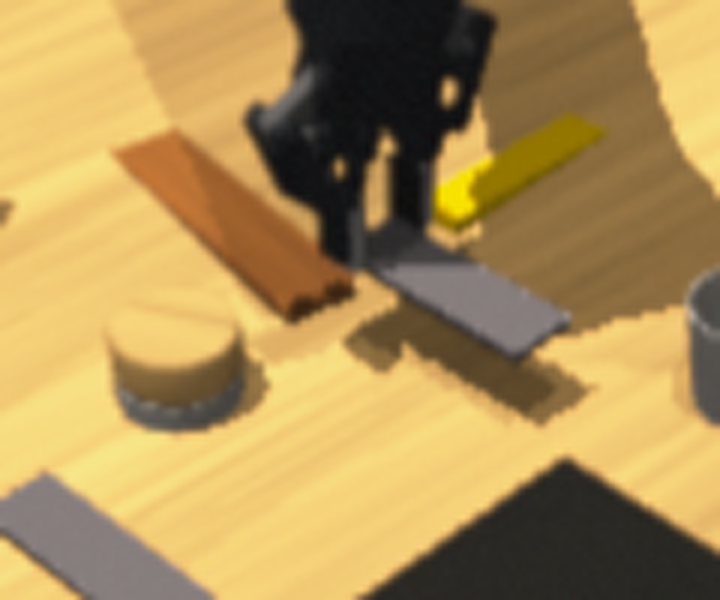

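Request:
send_rows(
  plan=[
    [[-3, -1, 2], [0, 0, 0]],
    [[-6, -2, 5], [0, 0, 0]],
    [[-7.5, -2, 9], [0, -3, 0]],
    [[-7.5, -2, 13], [0, -7, 0]],
    [[-7.5, -2, 17], [0, -11, 0]],
  ],
)

```text
clock: 4.85
eef_pos: [0.457, 0.025, 0.061]
orientation: [0.701, -0.7, -0.099, 0.098]
contact_force: [1.6, -0.1, -0.2]
grip_width: 0.0345
```

```bash
python3 - <<'E'
from h import *
st()
d=np.array([np.cos(np.radians(22.6)),np.sin(np.radians(22.6))]); bc=np.array([.5768,.1607])
p=bc-d*(.10+.03); to(p[0],p[1],.03,22.6)
E
```

```text
t 4.85 p [457.  25.  61.] yaw 15.99 down [ 8.e-04  1.e-03 -1.e+00] F [ 1.56 -0.14 -0.18] w 34.5 q [-0.65  0.12  0.54  2.13 -0.08  0.91  1.77]
shift cm [2.34, 3.10, 8.25] turn y -6.6  dist 9.1
```

Request:
send_rows(
  plan=[
    [[0.8, 0.5, 3.5], [0, -3, 0]],
    [[2, 1.5, 6.5], [0, -6.6, 0]],
    [[2.3, 3, 8], [0, -6.6, 0]],
    [[2.3, 3, 8], [0, -6.6, 0]],
    [[2.3, 3, 8], [0, -6.6, 0]],
  ],
)

```text
clock: 5.35
eef_pos: [0.4577, 0.1062, 0.0305]
orientation: [-0.693, 0.694, 0.137, -0.138]
contact_force: [0.6, 0.6, 0.1]
grip_width: 0.0349
```

```bash
python3 - <<'E'
from h import *
a,_=grab_frame('scene'); b,_=grab_frame('top')
cv2.imwrite('pics/s3.png',np.hstack([cv2.resize(a[150:250,280:400,::-1],(480,400),interpolation=cv2.INTER_CUBIC),cv2.resize(b[170:270,120:200,::-1],(320,400),interpolation=cv2.INTER_CUBIC)]))
st()
d=np.array([np.cos(np.radians(22.6)),np.sin(np.radians(22.6))]); bc=np.array([.5768,.1607])
p=bc-d*(.10+.03); to(p[0],p[1],.004,22.6)
E
```

```text
t 5.45 p [458.3 105.6  31. ] yaw 22.36 down [ 5.e-04 -1.e-04 -1.e+00] F [ 0.15 -0.77  0.48] w 34.7 q [-0.74  0.19  0.45  2.12 -0.11  0.85  1.74]
shift cm [0.05, 2.70, 0.53] turn y -0.2  dist 2.8
```

View pics/s3.png

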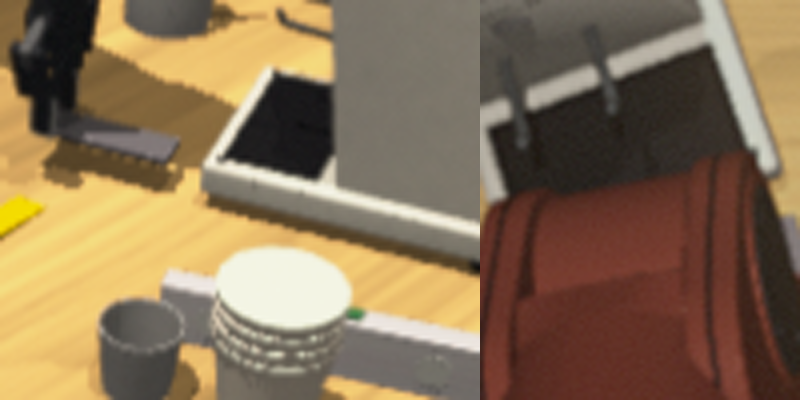

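Request:
send_rows(
  plan=[
    [[0, 0.8, 0.5], [0, -0.2, 0]],
    [[0, 1.8, 0.5], [0, -0.2, 0]],
    [[0, 2.6, 0.5], [0, -0.2, 0]],
    [[0, 2.7, 0.5], [0, -0.2, 0]],
    [[0, 2.7, 0.5], [0, -0.2, 0]],
  ],
)

```text
clock: 5.95
eef_pos: [0.4558, 0.111, 0.0031]
orientation: [-0.693, 0.694, 0.138, -0.139]
contact_force: [-0.7, 0.0, -0.5]
grip_width: 0.0349
```

```bash
python3 - <<'E'
from h import *
a,_=grab_frame('scene'); 
cv2.imwrite('pics/s4.png',cv2.resize(a[160:230,290:400,::-1],None,fx=7,fy=7,interpolation=cv2.INTER_CUBIC))
st()
d=np.array([np.cos(np.radians(22.6)),np.sin(np.radians(22.6))]); l=np.array([-d[1],d[0]]); bc=np.array([.5768,.1607])
P=get_obs()['eef_pos'][:2]; print('rel bc',(P-bc)@d,(P-bc)@l)
f=[np.r_[P+d*s+l*t,.0085] for s in(-.009,.101) for t in(-.018,.018)]
print('pred packer px',((proj('scene',f)-[290,160])*7).round())
g=[np.r_[bc+l*t,z] for t in(-.028,0,.148) for z in(.014,.04)]
print('pred slab',((proj('scene',g)-[290,160])*7).round())
E
```

```text
t 6.00 p [456.  111.1   3.4] yaw 22.64 down [-4.e-04 -4.e-04 -1.e+00] F [0.25 0.3  0.02] w 34.8 q [-0.73  0.24  0.44  2.14 -0.14  0.79  1.76]
rel bc -0.13058055840514707 0.0006434403223254695
pred packer px [[-16. 192.]
 [ 14. 156.]
 [209. 249.]
 [235. 210.]]
pred slab [[265. 267.]
 [271. 217.]
 [285. 236.]
 [290. 187.]
 [380.  87.]
 [385.  40.]]
```

View pics/s4.png

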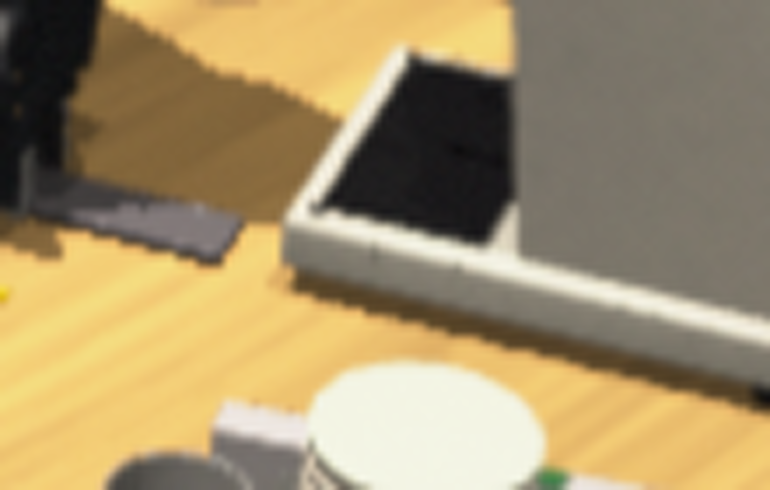

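Request:
send_rows(
  plan=[
    [[1.2, 0, 0], [0, 0, 0]],
    [[2.6, 0, 0], [0, 0, 0]],
    [[4, 0, 0], [0, 0, 0]],
    [[5.4, 0, 0], [0, 0, 0]],
    [[6.8, 0, 0], [0, 0, 0]],
  ],
)

```text
clock: 6.5
eef_pos: [0.5204, 0.1383, 0.0039]
orientation: [0.693, -0.693, -0.139, 0.139]
contact_force: [0.9, -0.1, -0.6]
grip_width: 0.0348
```

Request:
send_rows(
  plan=[
    [[1.2, 0, 0], [0, 0, 0]],
    [[2.4, 0, 0], [0, 0, 0]],
    [[3.3, 0, 0], [0, 0, 0]],
    [[3.9, 0, 0], [0, 0, 0]],
    [[4.3, 0, 0], [0, 0, 0]],
  ],
)

```text
clock: 7.0
eef_pos: [0.5588, 0.1543, 0.0035]
orientation: [-0.693, 0.693, 0.139, -0.139]
contact_force: [0.0, 0.2, -0.6]
grip_width: 0.0348
```

```bash
cat >> h.py <<'E'
dd=np.array([np.cos(np.radians(22.6)),np.sin(np.radians(22.6))]); ll=np.array([-dd[1],dd[0]]); bc=np.array([.5768,.1607])
def rel():
    P=get_obs()['eef_pos'][:2]; F=get_obs()['contact_force']; print('rel mm',((P-bc)@dd*1000).round(1),((P-bc)@ll*1000).round(1),'F d,l,z',(F[:2]@dd).round(2),(F[:2]@ll).round(2),F[2].round(2))
E
python3 - <<'E'
from h import *
a,_=grab_frame('scene'); b,_=grab_frame('top')
cv2.imwrite('pics/s5.png',cv2.resize(a[160:230,290:400,::-1],None,fx=7,fy=7,interpolation=cv2.INTER_CUBIC))
st();rel()
E
```

```text
t 7.10 p [558.7 154.2   3.5] yaw 22.65 down [ 0.e+00 -1.e-04 -1.e+00] F [-0.31  0.3  -0.26] w 34.7 q [-0.69  0.44  0.41  1.88 -0.23  0.87  1.8 ]
rel mm -19.2 0.9 F d,l,z -0.17 0.4 -0.26
```

View pics/s5.png

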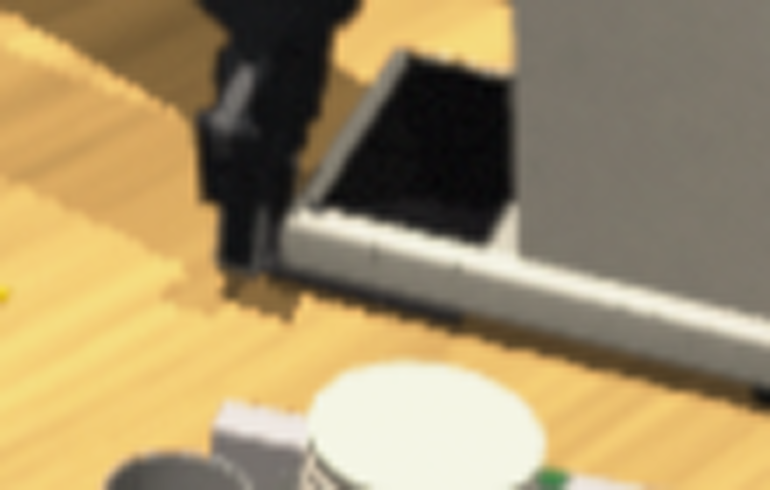

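Request:
send_rows(
  plan=[
    [[0.2, 0, 0], [0, 0, 0]],
    [[0.3, 0.1, 0], [0, 0, 0]],
    [[0.3, 0.2, 0], [0, 0, 0]],
    [[0.3, 0.25, 0], [0, 0, 0]],
    [[0.3, 0.25, 0], [0, 0, 0]],
  ],
)

```text
clock: 7.6
eef_pos: [0.5611, 0.1552, 0.001]
orientation: [-0.693, 0.693, 0.139, -0.139]
contact_force: [0.6, 0.0, 0.0]
grip_width: 0.0349
```

```bash
python3 - <<'E'
from h import *
st();rel()
E
```

```text
t 7.60 p [561.1 155.2   1. ] yaw 22.66 down [-2.e-04 -0.e+00 -1.e+00] F [0.58 0.   0.04] w 34.9 q [-0.68  0.45  0.41  1.87 -0.23  0.87  1.81]
rel mm -16.6 1.0 F d,l,z 0.53 -0.22 0.04
```

Request:
send_rows(
  plan=[
    [[0, 0, 0], [0, 0, 0]],
    [[0, 0, 0], [0, 0, 0]],
    [[0, 0, 0], [0, 0, 0]],
    [[-0.5, -0.1, 0], [0, 0, 0]],
    [[-2, -0.3, 0], [0, 0, 0]],
  ],
  gripper=0.3,
)

```text
clock: 8.1
eef_pos: [0.5431, 0.1477, 0.0041]
orientation: [-0.693, 0.693, 0.139, -0.139]
contact_force: [0.1, -0.0, 0.2]
grip_width: 0.0554
```

Request:
send_rows(
  plan=[
    [[-3, -0.5, 0], [0, 0, 0]],
    [[-6, -2, -1], [0, 0, 0]],
    [[-9, -5, -5], [0, 0, 0]],
    [[-9, -6, -9.5], [0, 5, 0]],
    [[-9, -6, -14], [0, 10, 0]],
  ],
)

```text
clock: 8.6
eef_pos: [0.5142, -0.0173, 0.0664]
orientation: [0.704, -0.702, -0.078, 0.076]
contact_force: [1.6, 1.2, -0.3]
grip_width: 0.0558
```

```bash
python3 - <<'E'
from h import *
a,_=grab_frame('scene'); b,db=grab_frame('top')
cv2.imwrite('pics/s6.png',np.hstack([cv2.resize(a[160:230,290:400,::-1],None,fx=4,fy=6,interpolation=cv2.INTER_CUBIC),cv2.resize(b[170:270,120:220,::-1],(350,420),interpolation=cv2.INTER_CUBIC)]))
np.savez('top1.npz',im=b,d=db)
st();
# wedge thick end grip: 17 mm from thick end
c=np.array([.4423,-.1456]); ax=np.array([-.9937,.1122]); g=c-ax*.068; print(g); to(g[0],g[1],.05,-6.4)
E
```

```text
t 8.70 p [515.3 -22.9  65.5] yaw 12.03 down [ 0.0037 -0.0018 -1.    ] F [ 0.26  0.32 -0.6 ] w 55.5 q [-0.55  0.24  0.57  2.   -0.16  0.94  1.88]
[ 0.5098716 -0.1532296]
shift cm [-3.25, 1.55, -12.63] turn y 18.4  dist 13.1
```

View pics/s6.png

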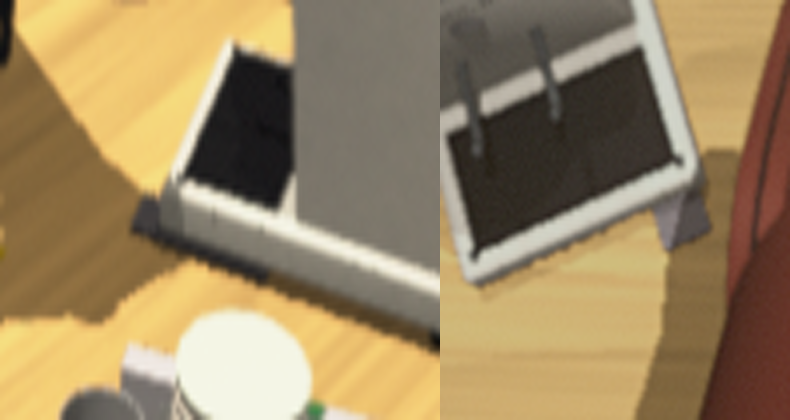

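```bash
python3 - <<'E'
from h import *
b=np.load('top1.npz')['im']
cv2.imwrite('pics/t6.png',cv2.resize(b[190:250,160:220,::-1],None,fx=10,fy=10,interpolation=cv2.INTER_CUBIC))
for s in(-.0256,):
  f=[np.r_[bc+dd*s+ll*t,.006] for t in(-.017,.019)]; print('pred packer end corners',((proj('top',f)-[160,190])*10).round())
f=[np.r_[bc+dd*0+ll*t,z] for t in(-.028,0,.03) for z in(.014,.04)]; print('slab',((proj('top',f)-[160,190])*10).round())
for u,v in((0,0),):pass
E
```

```text
pred packer end corners [[366. 347.]
 [231. 398.]]
slab [[368. 230.]
 [348. 208.]
 [263. 271.]
 [239. 250.]
 [149. 314.]
 [123. 294.]]
```

View pics/t6.png

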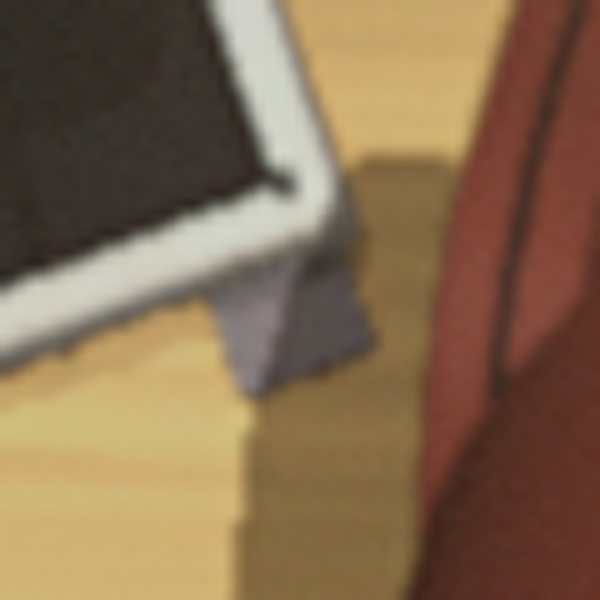

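Request:
send_rows(
  plan=[
    [[-1, 0, -4], [0, 6, 0]],
    [[-2, 0.5, -8], [0, 12, 0]],
    [[-3.2, 1.5, -12], [0, 18.4, 0]],
    [[-3.2, 1.5, -12], [0, 18.4, 0]],
    [[-3.2, 1.5, -12], [0, 18.4, 0]],
  ],
)

```text
clock: 9.2
eef_pos: [0.508, -0.1412, 0.0488]
orientation: [-0.706, 0.706, -0.036, 0.036]
contact_force: [-0.0, 0.1, 0.5]
grip_width: 0.0555
```

```bash
python3 - <<'E'
from h import *
a,_=grab_frame('scene')
cv2.imwrite('pics/s7.png',cv2.resize(a[180:280,190:310,::-1],None,fx=5,fy=5,interpolation=cv2.INTER_CUBIC))
st(); to(.5099,-.1512,.002,-6.4)
E
```

```text
t 9.25 p [ 508.4 -140.    48.9] yaw -5.72 down [-6.e-04  4.e-04 -1.e+00] F [ 1.39  0.62 -1.21] w 55.3 q [-0.4   0.31  0.67  1.99 -0.24  0.92  1.87]
shift cm [0.26, 4.69, -1.10] turn y 0.7  dist 4.8
```

View pics/s7.png

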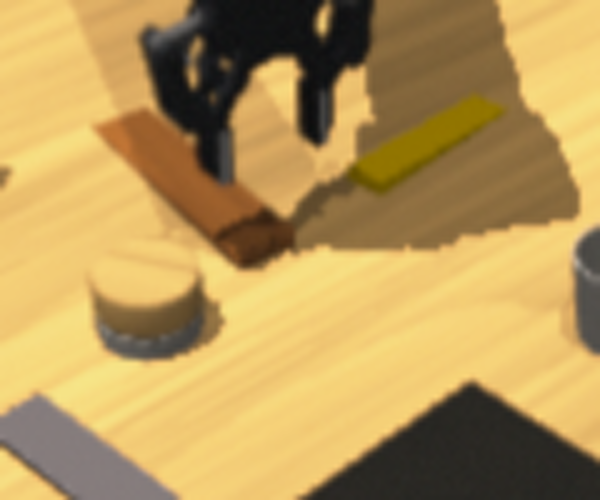

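The crop shows the wedge's thick end at about (255,240), the brown larger one, with the jaws ~1 cm too far toward the yellow piece. I'll correct that and descend.

Request:
send_rows(
  plan=[
    [[0.25, 0.5, -1.1], [0, 0.7, 0]],
    [[0.25, 2, -1.1], [0, 0.7, 0]],
    [[0.25, 2.2, -1.1], [0, 0.7, 0]],
    [[0.25, 2.2, -1.1], [0, 0.7, 0]],
    [[0.25, 2.2, -1.1], [0, 0.7, 0]],
  ],
)

```text
clock: 9.75
eef_pos: [0.5101, -0.1513, 0.0269]
orientation: [-0.706, 0.706, -0.04, 0.039]
contact_force: [-0.1, -0.3, 0.9]
grip_width: 0.0555
```

```bash
python3 - <<'E'
from h import *
a,_=grab_frame('scene')
cv2.imwrite('pics/s8.png',cv2.resize(a[180:280,190:310,::-1],None,fx=5,fy=5,interpolation=cv2.INTER_CUBIC))
st(); to(.5099,-.1512,.002,-6.4)
E
```

```text
t 9.80 p [ 510.2 -151.4   27.1] yaw -6.42 down [ 0. -0. -1.] F [-0.69  0.83 -0.31] w 55.7 q [-0.36  0.36  0.66  1.99 -0.28  0.89  1.91]
shift cm [-0.04, 2.51, 0.02] turn y -0.0  dist 2.5
```

View pics/s8.png

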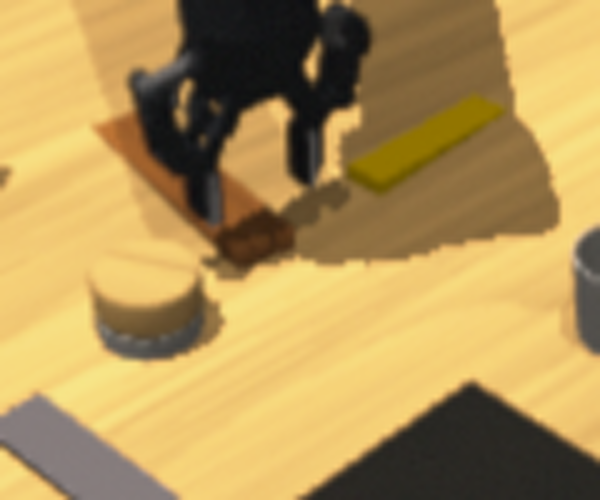

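Request:
send_rows(
  plan=[
    [[0, 1, 0], [0, 0, 0]],
    [[0, 1.8, 0], [0, 0, 0]],
    [[0, 2.4, 0], [0, 0, 0]],
    [[0, 2.45, 0], [0, 0, 0]],
    [[0, 2.45, 0], [0, 0, 0]],
  ],
)

```text
clock: 10.3
eef_pos: [0.5099, -0.1517, 0.0023]
orientation: [-0.706, 0.706, -0.04, 0.04]
contact_force: [-0.6, 0.3, -0.9]
grip_width: 0.0554
```

Request:
send_rows(
  plan=[
    [[0, 0, 0], [0, 0, 0]],
    [[0, 0, 0], [0, 0, 0]],
    [[0, 0, 0], [0, 0, 0]],
    [[0, 0, 0], [0, 0, 0]],
    [[0, 0, 0], [0, 0, 0]],
  ],
  gripper=-1,
  grip_force=60,
)

```text
clock: 10.8
eef_pos: [0.5105, -0.1518, 0.003]
orientation: [-0.706, 0.706, -0.039, 0.04]
contact_force: [-0.9, 0.5, 5.7]
grip_width: 0.036
```

Request:
send_rows(
  plan=[
    [[0, -0.5, 0], [0, 0, 0]],
    [[0, -1.5, 0], [0, 0, 0]],
    [[0, -3, 0], [0, 0, 0]],
    [[0, -5, 0], [0, 0, 0]],
    [[0, -5.5, 0], [0, 0, 0]],
  ],
)

```text
clock: 11.3
eef_pos: [0.5115, -0.152, 0.0603]
orientation: [0.706, -0.706, 0.039, -0.041]
contact_force: [-0.7, -0.7, -0.3]
grip_width: 0.0361
```

```bash
python3 - <<'E'
from h import *
a,_=grab_frame('scene')
cv2.imwrite('pics/s9.png',cv2.resize(a[170:270,190:310,::-1],None,fx=5,fy=5,interpolation=cv2.INTER_CUBIC))
st()
E
```

```text
t 11.35 p [ 511.5 -151.8   60. ] yaw -6.45 down [ 3.6e-03  1.0e-04 -1.0e+00] F [ 0.89 -0.54  0.98] w 36.0 q [-0.39  0.3   0.68  1.97 -0.24  0.95  1.87]
```

View pics/s9.png

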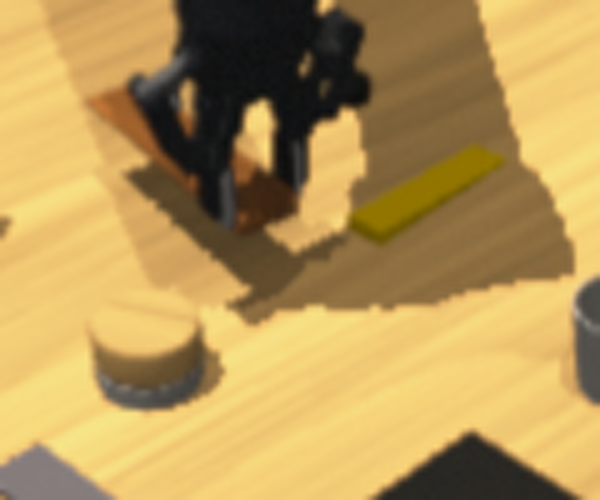

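```bash
python3 - <<'E'
from h import *
p=bc-.160*dd+.002*ll; print(p,np.hypot(*p)); to(p[0],p[1],.09,22.6-180)
E
```

```text
[0.42831777 0.10105917] 0.4400784835149478
shift cm [-11.10, -3.00, 24.20] turn y 151.0  dist 26.8
```

Request:
send_rows(
  plan=[
    [[0, -1, 1], [0, 8, 0]],
    [[-0.5, -2, 2], [0, 16, 0]],
    [[-1, -3, 3], [0, 24.5, 0]],
    [[-1.5, -3, 4], [0, 33, 0]],
    [[-2, -3, 5], [0, 41.5, 0]],
  ],
)

```text
clock: 11.85
eef_pos: [0.4956, -0.0991, 0.0875]
orientation: [0.645, -0.645, 0.289, -0.289]
contact_force: [-0.3, 0.2, -0.3]
grip_width: 0.0363
```

```bash
python3 - <<'E'
from h import *
p=bc-.160*dd+.002*ll; st(); to(p[0],p[1],.09,22.6-180)
E
```

```text
t 11.85 p [495.6 -99.1  87.5] yaw -48.29 down [ 1.e-04  3.e-04 -1.e+00] F [-0.34  0.2  -0.25] w 36.3 q [-0.63  0.22  0.82  2.01 -0.19  0.99  1.02]
shift cm [-19.42, -0.25, 8.30] turn y 109.1  dist 21.1
```

Request:
send_rows(
  plan=[
    [[-1.2, 0, 0.5], [0, 8, 0]],
    [[-2.5, 0, 1], [0, 16.5, 0]],
    [[-4, 0, 1.7], [0, 25, 0]],
    [[-5.5, 0, 2.4], [0, 33.5, 0]],
    [[-7, 0, 3], [0, 42, 0]],
  ],
)

```text
clock: 12.35
eef_pos: [0.4707, -0.0268, 0.0872]
orientation: [0.499, -0.499, 0.501, -0.501]
contact_force: [0.3, 0.3, -1.1]
grip_width: 0.0363
```

```bash
python3 - <<'E'
from h import *
p=bc-.160*dd+.002*ll; st(); to(p[0],p[1],.09,22.6-180)
E
```

```text
t 12.35 p [470.7 -26.8  87.2] yaw -90.28 down [-5.e-04  0.e+00 -1.e+00] F [ 0.26  0.34 -1.09] w 36.3 q [-0.88  0.13  0.91  2.09 -0.12  0.98  0.09]
shift cm [-12.77, -0.28, -4.30] turn y 67.1  dist 13.5
```

Request:
send_rows(
  plan=[
    [[-2, 0, -0.6], [0, 8, 0]],
    [[-4, 0, -1.2], [0, 16.5, 0]],
    [[-6, 0, -2], [0, 25, 0]],
    [[-8, 0, -2.6], [0, 33.5, 0]],
    [[-10, 0, -3.4], [0, 42, 0]],
  ],
)

```text
clock: 12.85
eef_pos: [0.4366, 0.0732, 0.0874]
orientation: [0.286, -0.286, 0.647, -0.647]
contact_force: [0.1, 0.1, -0.5]
grip_width: 0.0361
```

```bash
python3 - <<'E'
from h import *
p=bc-.160*dd+.002*ll; st(); to(p[0],p[1],.06,22.6-180)
E
```

```text
t 12.85 p [436.6  73.2  87.4] yaw -132.29 down [-2.e-04  1.e-04 -1.e+00] F [ 0.11  0.1  -0.45] w 36.1 q [-1.12  0.03  0.89  2.15 -0.03  0.97 -0.96]
shift cm [-1.50, 2.74, -2.49] turn y 25.1  dist 4.0
```

Request:
send_rows(
  plan=[
    [[-0.3, 0, -0.6], [0, 8, 0]],
    [[-0.6, 0, -1.2], [0, 16.5, 0]],
    [[-0.9, 0, -1.7], [0, 25, 0]],
    [[-0.9, 0.5, -1.7], [0, 25.1, 0]],
    [[-0.9, 1, -1.7], [0, 25.1, 0]],
  ],
)

```text
clock: 13.35
eef_pos: [0.4304, 0.0904, 0.0771]
orientation: [0.142, -0.143, 0.693, -0.693]
contact_force: [-0.2, -0.1, -1.2]
grip_width: 0.0365
```

```bash
python3 - <<'E'
from h import *
p=bc-.160*dd+.002*ll; 
a,_=grab_frame('scene'); b,_=grab_frame('top')
cv2.imwrite('pics/s10.png',np.hstack([cv2.resize(a[140:240,270:390,::-1],(480,400),interpolation=cv2.INTER_CUBIC),cv2.resize(b[190:290,140:220,::-1],(320,400),interpolation=cv2.INTER_CUBIC)]))
st();rel(); to(p[0],p[1],.012,22.6-180)
E
```

```text
t 13.45 p [430.   89.8  76.6] yaw -156.85 down [-0.0012 -0.0011 -1.    ] F [-1.91  0.17  0.03] w 36.2 q [-1.15  0.05  0.88  2.17 -0.04  0.95 -1.42]
rel mm -162.8 -9.0 F d,l,z -1.7 0.89 0.03
shift cm [-0.29, 6.46, -1.10] turn y 0.5  dist 6.6
```

View pics/s10.png

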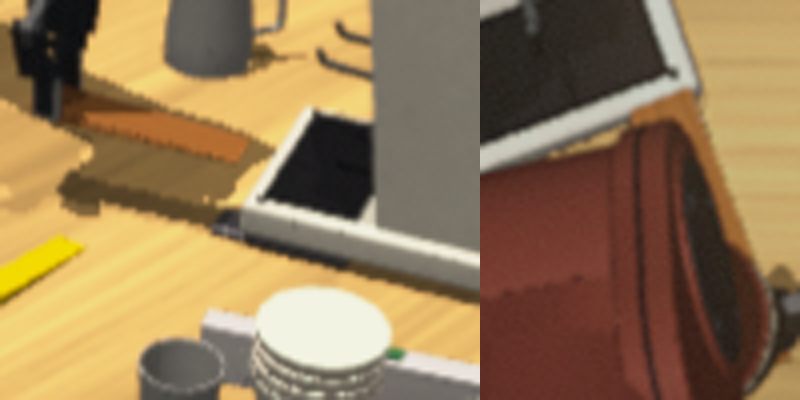

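Request:
send_rows(
  plan=[
    [[0, 0.5, -1.1], [0, 0.5, 0]],
    [[0, 2, -1.1], [0, 0.5, 0]],
    [[0, 3.5, -1.1], [0, 0.5, 0]],
    [[0, 5, -1.1], [0, 0.5, 0]],
    [[0, 5, -1.1], [0, 0.5, 0]],
  ],
)

```text
clock: 13.95
eef_pos: [0.4248, 0.1003, 0.0259]
orientation: [-0.137, 0.139, -0.693, 0.694]
contact_force: [-0.9, 0.4, -0.1]
grip_width: 0.0362
```

```bash
cat > look.py <<'E'
from h import *
import sys
n=sys.argv[1]
a,_=grab_frame('scene')
cv2.imwrite(f'pics/{n}.png',cv2.resize(a[155:225,280:390,::-1],None,fx=7,fy=7,interpolation=cv2.INTER_CUBIC))
st();rel()
E
python3 look.py s11
```

```text
t 14.00 p [425.4 100.3  26.9] yaw -157.52 down [-0.0016 -0.0018 -1.    ] F [ 0.81 -0.59 -0.92] w 36.3 q [-1.13  0.17  0.86  2.21 -0.17  0.83 -1.34]
rel mm -162.9 2.4 F d,l,z 0.52 -0.86 -0.92
```

View pics/s11.png

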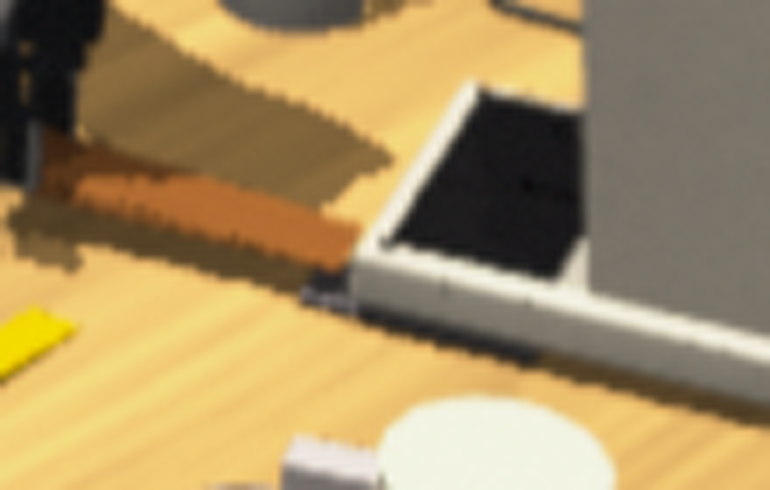

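Request:
send_rows(
  plan=[
    [[0.1, 0.4, 0], [0, 0, 0]],
    [[0.1, 0.8, 0], [0, 0, 0]],
    [[0.1, 1.2, 0], [0, 0, 0]],
    [[0.1, 1.6, 0], [0, 0, 0]],
    [[0.1, 1.6, 0], [0, 0, 0]],
  ],
)

```text
clock: 14.5
eef_pos: [0.425, 0.1, 0.0111]
orientation: [-0.137, 0.138, -0.693, 0.694]
contact_force: [-0.3, 0.3, -0.3]
grip_width: 0.0362
```

```bash
python3 look.py s12
```

```text
t 14.55 p [425.2 100.   11.4] yaw -157.55 down [-4.e-04 -4.e-04 -1.e+00] F [-0.4  0.3  0.1] w 35.9 q [-1.11  0.2   0.84  2.22 -0.21  0.79 -1.3 ]
rel mm -163.3 2.2 F d,l,z -0.25 0.43 0.1
```

View pics/s12.png

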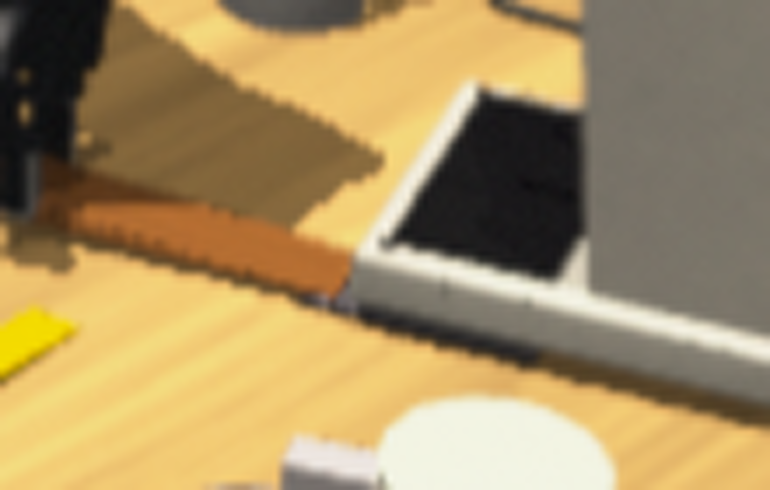

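Request:
send_rows(
  plan=[
    [[-0.3, 0.1, 0], [0, 0, 0]],
    [[-0.8, 0.1, 0], [0, 0, 0]],
    [[-1.4, 0.1, 0], [0, 0, 0]],
    [[-2, 0.1, 0], [0, 0, 0]],
    [[-2.6, 0.1, 0], [0, 0, 0]],
  ],
)

```text
clock: 15.05
eef_pos: [0.45, 0.1104, 0.0106]
orientation: [-0.138, 0.138, -0.694, 0.694]
contact_force: [0.5, -0.0, -0.4]
grip_width: 0.0364
```

```bash
python3 look.py s13
```

```text
t 15.10 p [450.9 110.8  10.8] yaw -157.51 down [ 0.0012 -0.     -1.    ] F [ 0.36  1.31 -0.59] w 36.2 q [-1.07  0.27  0.82  2.16 -0.27  0.81 -1.26]
rel mm -135.4 2.3 F d,l,z 0.84 1.07 -0.59
```

View pics/s13.png

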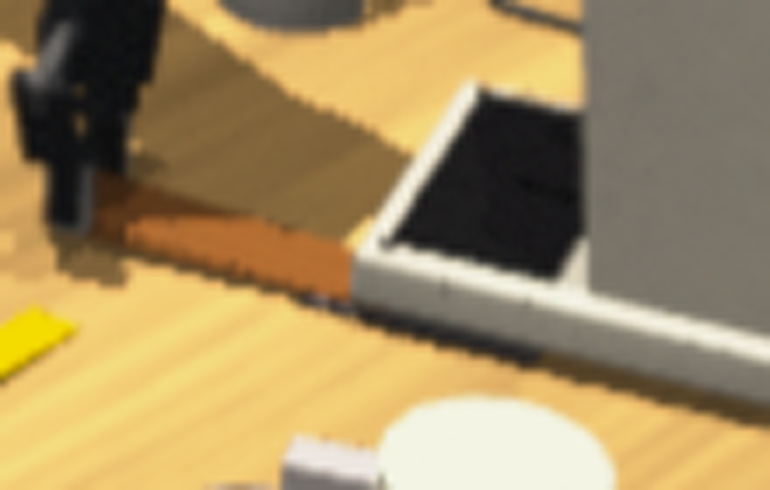

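Request:
send_rows(
  plan=[
    [[-0.4, 0.05, 0], [0, 0, 0]],
    [[-0.8, 0.1, 0], [0, 0, 0]],
    [[-1.2, 0.15, 0], [0, 0, 0]],
    [[-1.6, 0.15, 0], [0, 0, 0]],
    [[-2, 0.15, 0], [0, 0, 0]],
  ],
)

```text
clock: 15.6
eef_pos: [0.4681, 0.1179, 0.009]
orientation: [-0.138, 0.138, -0.694, 0.694]
contact_force: [0.4, -0.3, -0.8]
grip_width: 0.0361
```

```bash
python3 -c "
from h import *
st();rel()"
```

```text
t 15.60 p [468.1 117.9   9. ] yaw -157.54 down [-0. -0. -1.] F [ 0.44 -0.28 -0.85] w 36.1 q [-1.04  0.32  0.8   2.12 -0.31  0.82 -1.23]
rel mm -116.8 2.2 F d,l,z 0.3 -0.42 -0.85
```

Request:
send_rows(
  plan=[
    [[0, 0.03, 0], [0, 0, 0]],
    [[0, 0.06, 0], [0, 0, 0]],
    [[0, 0.1, 0], [0, 0, 0]],
    [[0, 0.1, 0], [0, 0, 0]],
    [[0, 0.1, 0], [0, 0, 0]],
  ],
)

```text
clock: 16.1
eef_pos: [0.4679, 0.1177, 0.0082]
orientation: [0.138, -0.138, 0.694, -0.694]
contact_force: [0.7, -0.5, 0.7]
grip_width: 0.0365
```

```bash
python3 -c "
from h import *
st();rel();print(get_obs()['moment'])"
```

```text
t 16.10 p [467.9 117.7   8.2] yaw -157.55 down [ 2.e-04  1.e-04 -1.e+00] F [ 0.75 -0.45  0.65] w 36.5 q [-1.04  0.32  0.8   2.12 -0.31  0.82 -1.23]
rel mm -117.1 2.2 F d,l,z 0.52 -0.7 0.65
[ 0.03573773 -0.24607415  0.00667252]
```

Request:
send_rows(
  plan=[
    [[-0.4, 0, 0], [0, 0, 0]],
    [[-0.9, 0, 0], [0, 0, 0]],
    [[-1.4, 0, 0], [0, 0, 0]],
    [[-1.8, 0, 0], [0, 0, 0]],
    [[-2, 0, 0], [0, 0, 0]],
  ],
)

```text
clock: 16.6
eef_pos: [0.4869, 0.1255, 0.0081]
orientation: [-0.138, 0.138, -0.693, 0.694]
contact_force: [-0.6, 0.2, 2.7]
grip_width: 0.0364
```

```bash
python3 -c "
from h import *
st();rel();print(get_obs()['moment'])"
```

```text
t 16.60 p [486.9 125.5   8.1] yaw -157.54 down [ 2.e-04 -3.e-04 -1.e+00] F [-0.58  0.22  2.67] w 36.4 q [-1.02  0.36  0.78  2.07 -0.34  0.84 -1.21]
rel mm -96.6 2.1 F d,l,z -0.45 0.42 2.67
[ 0.01929694 -0.00167933  0.00379783]
```

Request:
send_rows(
  plan=[
    [[-0.2, -0.02, 0], [0, 0, 0]],
    [[-0.4, -0.02, 0], [0, 0, 0]],
    [[-0.6, -0.02, 0], [0, 0, 0]],
    [[-0.8, -0.02, 0], [0, 0, 0]],
    [[-1, -0.02, 0], [0, 0, 0]],
  ],
)

```text
clock: 17.1
eef_pos: [0.4957, 0.1292, 0.0083]
orientation: [-0.138, 0.138, -0.694, 0.694]
contact_force: [-1.1, -1.3, 3.4]
grip_width: 0.0364
```

```bash
python3 -c "
from h import *
st();rel();print(get_obs()['moment'])"
```

```text
t 17.10 p [495.7 129.2   8.3] yaw -157.55 down [-0. -0. -1.] F [-1.12 -1.27  3.37] w 36.4 q [-1.01  0.38  0.77  2.05 -0.35  0.84 -1.21]
rel mm -87.0 2.1 F d,l,z -1.52 -0.75 3.37
[-0.05980236  0.00364245 -0.03832045]
```

Request:
send_rows(
  plan=[
    [[-0.12, 0, 0], [0, 0, 0]],
    [[-0.24, 0, 0], [0, 0, 0]],
    [[-0.36, 0, 0], [0, 0, 0]],
    [[-0.48, 0, 0], [0, 0, 0]],
    [[-0.6, 0, 0], [0, 0, 0]],
  ],
)

```text
clock: 17.6
eef_pos: [0.5012, 0.1315, 0.0083]
orientation: [0.138, -0.138, 0.694, -0.694]
contact_force: [-0.4, -0.2, 3.8]
grip_width: 0.0363
```

```bash
python3 look.py s14; python3 -c "
from h import *
print(get_obs()['moment'])"
```

```text
t 17.65 p [501.4 131.6   8.3] yaw -157.54 down [ 2.e-04  0.e+00 -1.e+00] F [-0.65  0.05  2.63] w 36.5 q [-1.    0.39  0.77  2.04 -0.36  0.85 -1.2 ]
rel mm -80.8 2.1 F d,l,z -0.58 0.3 2.63
[ 0.00379345 -0.01604971  0.01578144]
```

View pics/s14.png

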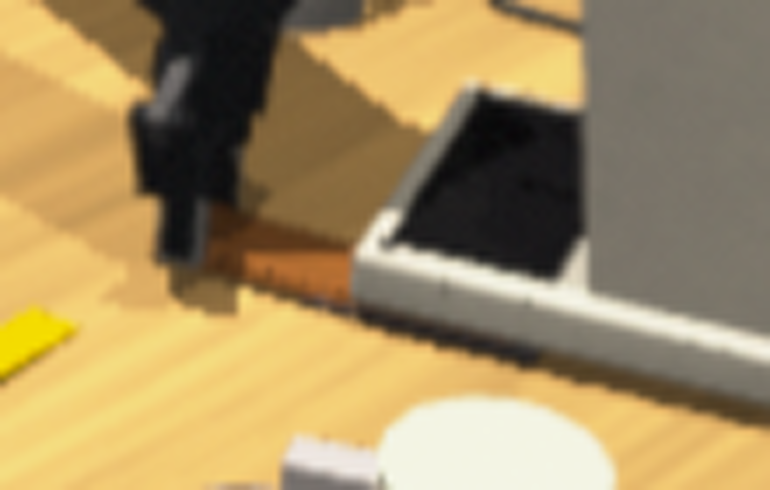

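Not biting yet; about 72 mm in, and the wedge slides on the packer with little force. I'll keep going in small steps.

Request:
send_rows(
  plan=[
    [[-0.1, 0, 0], [0, 0, 0]],
    [[-0.2, 0, 0], [0, 0, 0]],
    [[-0.3, 0, 0], [0, 0, 0]],
    [[-0.4, 0, 0], [0, 0, 0]],
    [[-0.5, 0, 0], [0, 0, 0]],
  ],
)

```text
clock: 18.15
eef_pos: [0.5058, 0.1335, 0.0083]
orientation: [-0.138, 0.138, -0.694, 0.694]
contact_force: [-1.4, 0.3, 3.8]
grip_width: 0.0366
```

```bash
python3 -c "
from h import *
st();rel();print(get_obs()['moment'])"
```

```text
t 18.15 p [505.8 133.5   8.3] yaw -157.54 down [-0. -0. -1.] F [-1.35  0.27  3.78] w 36.6 q [-0.99  0.4   0.76  2.03 -0.37  0.85 -1.2 ]
rel mm -76.0 2.1 F d,l,z -1.14 0.77 3.78
[-0.05748079  0.07919143  0.02117018]
```

Request:
send_rows(
  plan=[
    [[-0.1, 0, 0], [0, 0, 0]],
    [[-0.2, 0, 0], [0, 0, 0]],
    [[-0.3, 0, 0], [0, 0, 0]],
    [[-0.4, 0, 0], [0, 0, 0]],
    [[-0.4, 0, 0], [0, 0, 0]],
  ],
)

```text
clock: 18.65
eef_pos: [0.5089, 0.1347, 0.0082]
orientation: [-0.137, 0.138, -0.694, 0.694]
contact_force: [-4.4, -0.8, 7.9]
grip_width: 0.0364
```

```bash
python3 -c "
from h import *
st();rel();print(get_obs()['moment'])"
```

```text
t 18.65 p [508.9 134.7   8.2] yaw -157.55 down [-1.4e-03 -3.0e-04 -1.0e+00] F [-4.4  -0.84  7.89] w 36.4 q [-0.99  0.41  0.76  2.02 -0.37  0.86 -1.2 ]
rel mm -72.7 2.1 F d,l,z -4.38 0.91 7.89
[-0.25593183  0.63407834  0.00148578]
```

Request:
send_rows(
  plan=[
    [[0, -0.02, 0], [0, 0, 0]],
    [[0, -0.04, 0], [0, 0, 0]],
    [[0, -0.06, 0], [0, 0, 0]],
    [[0, -0.06, 0], [0, 0, 0]],
    [[0, -0.06, 0], [0, 0, 0]],
  ],
)

```text
clock: 19.15
eef_pos: [0.5094, 0.1349, 0.0088]
orientation: [-0.138, 0.138, -0.694, 0.694]
contact_force: [0.1, 0.3, 1.4]
grip_width: 0.036
```

```bash
python3 -c "
from h import *
st();rel();print(get_obs()['moment'])"
```

```text
t 19.15 p [509.4 134.9   8.8] yaw -157.54 down [-0.e+00 -1.e-04 -1.e+00] F [0.05 0.33 1.42] w 36.0 q [-0.99  0.41  0.76  2.02 -0.37  0.86 -1.2 ]
rel mm -72.1 2.1 F d,l,z 0.18 0.28 1.42
[-0.00257963 -0.00969097 -0.01004811]
```

Request:
send_rows(
  plan=[
    [[-0.05, 0, 0], [0, 0, 0]],
    [[-0.1, 0, 0], [0, 0, 0]],
    [[-0.15, 0, 0], [0, 0, 0]],
    [[-0.2, 0, 0], [0, 0, 0]],
    [[-0.2, 0, 0], [0, 0, 0]],
  ],
)

```text
clock: 19.65
eef_pos: [0.511, 0.1356, 0.0088]
orientation: [-0.137, 0.138, -0.694, 0.694]
contact_force: [-2.4, -1.0, 4.4]
grip_width: 0.0366
```

```bash
python3 -c "
from h import *
st();rel();print(get_obs()['moment'])"
```

```text
t 19.65 p [511.  135.6   8.8] yaw -157.55 down [-6.e-04 -2.e-04 -1.e+00] F [-2.41 -1.01  4.44] w 36.6 q [-0.99  0.41  0.76  2.01 -0.37  0.86 -1.2 ]
rel mm -70.4 2.1 F d,l,z -2.61 -0.01 4.44
[-0.11297451  0.45411797  0.03678263]
```

Request:
send_rows(
  plan=[
    [[-0.05, -0.03, 0], [0, 0, 0]],
    [[-0.1, -0.03, 0], [0, 0, 0]],
    [[-0.15, -0.03, 0], [0, 0, 0]],
    [[-0.2, -0.03, 0], [0, 0, 0]],
    [[-0.2, -0.03, 0], [0, 0, 0]],
  ],
)

```text
clock: 20.15
eef_pos: [0.5126, 0.1363, 0.009]
orientation: [-0.137, 0.138, -0.694, 0.694]
contact_force: [-4.5, -1.1, 3.0]
grip_width: 0.0366
```

```bash
python3 -c "
from h import *
st();rel();print(get_obs()['moment'])"
```

```text
t 20.15 p [512.6 136.3   9. ] yaw -157.55 down [-1.1e-03 -3.0e-04 -1.0e+00] F [-4.48 -1.1   2.98] w 36.6 q [-0.99  0.41  0.76  2.01 -0.37  0.86 -1.2 ]
rel mm -68.7 2.1 F d,l,z -4.56 0.71 2.98
[-0.35388073  1.03528413  0.01499198]
```

Request:
send_rows(
  plan=[
    [[-0.05, -0.02, 0], [0, 0, 0]],
    [[-0.1, -0.02, 0], [0, 0, 0]],
    [[-0.15, -0.02, 0], [0, 0, 0]],
    [[-0.15, -0.02, 0], [0, 0, 0]],
    [[-0.15, -0.02, 0], [0, 0, 0]],
  ],
)

```text
clock: 20.65
eef_pos: [0.5132, 0.1365, 0.0089]
orientation: [-0.137, 0.139, -0.694, 0.694]
contact_force: [-7.7, -2.2, 5.0]
grip_width: 0.0362
```

```bash
python3 look.py s15; python3 -c "
from h import *
b,db=grab_frame('top'); np.savez('top2.npz',im=b,d=db); cv2.imwrite('pics/t15.png',cv2.resize(b[170:290,120:240,::-1],None,fx=5,fy=5,interpolation=cv2.INTER_CUBIC)); rel()
print(get_obs()['moment'])"
```

```text
t 20.70 p [513.2 136.5   8.9] yaw -157.56 down [-2.7e-03 -7.0e-04 -1.0e+00] F [-8.43 -3.12  5.43] w 36.5 q [-0.98  0.42  0.76  2.   -0.37  0.87 -1.2 ]
rel mm -68.1 2.1 F d,l,z -8.98 0.36 5.43
rel mm -68.0 2.1 F d,l,z -7.53 0.39 5.61
[-0.5640596   1.54321798  0.01199755]
```

View pics/s15.png

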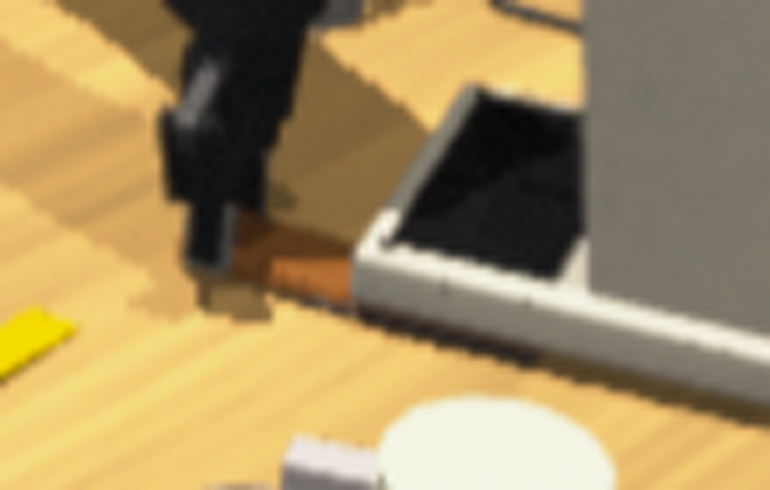

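View pics/t15.png

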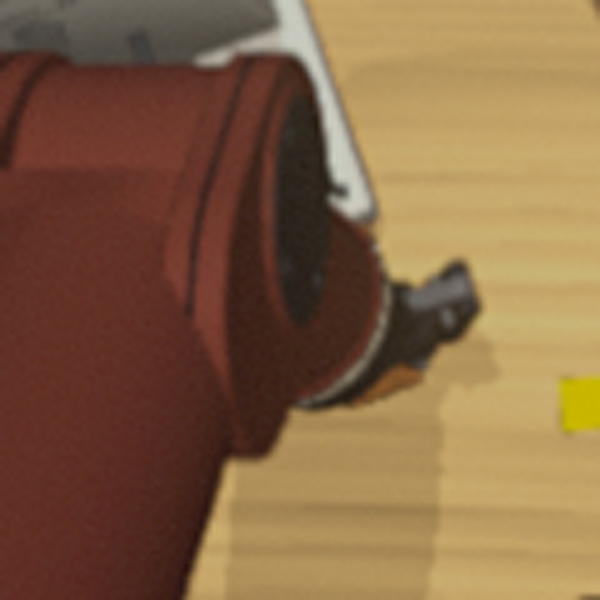

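Request:
send_rows(
  plan=[
    [[0, -0.01, 0], [0, 0, 0]],
    [[0, -0.02, 0], [0, 0, 0]],
    [[0, -0.03, 0], [0, 0, 0]],
    [[0, -0.03, 0], [0, 0, 0]],
    [[0, -0.03, 0], [0, 0, 0]],
  ],
)

```text
clock: 21.25
eef_pos: [0.5132, 0.1365, 0.009]
orientation: [-0.137, 0.139, -0.693, 0.694]
contact_force: [-6.0, -2.5, 0.9]
grip_width: 0.0362
```

```bash
python3 -c "
from h import *
st();rel();print(get_obs()['moment'])"
```

```text
t 21.25 p [513.2 136.5   9. ] yaw -157.56 down [-2.5e-03 -9.0e-04 -1.0e+00] F [-5.98 -2.54  0.9 ] w 36.2 q [-0.98  0.42  0.76  2.   -0.37  0.87 -1.2 ]
rel mm -68.0 2.1 F d,l,z -6.5 -0.05 0.9
[-0.47123668  1.26574774  0.03796339]
```

Request:
send_rows(
  plan=[
    [[-0.03, 0, 0], [0, 0, 0]],
    [[-0.06, 0, 0], [0, 0, 0]],
    [[-0.06, 0, 0], [0, 0, 0]],
    [[-0.06, 0, 0], [0, 0, 0]],
    [[-0.06, 0, 0], [0, 0, 0]],
  ],
)

```text
clock: 21.75
eef_pos: [0.5133, 0.1365, 0.009]
orientation: [-0.136, 0.139, -0.693, 0.694]
contact_force: [-7.7, -2.8, 3.6]
grip_width: 0.0361
```

```bash
python3 look.py s16; python3 -c "
from h import *
b,db=grab_frame('top'); cv2.imwrite('pics/full.png',b[:,:,::-1])
rel()
# slab rim height check near the bare corner from scene depth, before vs now
q=np.load('scene0.npz'); a,d=grab_frame('scene')
V,U=np.mgrid[:420,:560]
for dep in(q['d'],d):
    W=world('scene',U.ravel(),V.ravel(),dep.ravel()); e=W[:,:2]-bc; s=e@dd; t=e@ll
    m=(dep.ravel()>0)&(s>.03)&(s<.12)&(t>-.028)&(t<-.012)&(W[:,2]>.03)&(W[:,2]<.05); print(m.sum(),W[m,2].mean(),W[m,2].std())
"
```

```text
t 21.80 p [513.4 136.5   9. ] yaw -157.56 down [-0.0034 -0.001  -1.    ] F [-8.14 -3.27  3.89] w 36.6 q [-0.98  0.42  0.76  2.   -0.37  0.87 -1.2 ]
rel mm -67.9 2.1 F d,l,z -8.77 0.11 3.89
rel mm -67.9 2.1 F d,l,z -8.01 0.53 3.69
144 0.03777365745025258 0.0038889134118018013
142 0.03802557733025081 0.0036687900535637605
```

View pics/full.png

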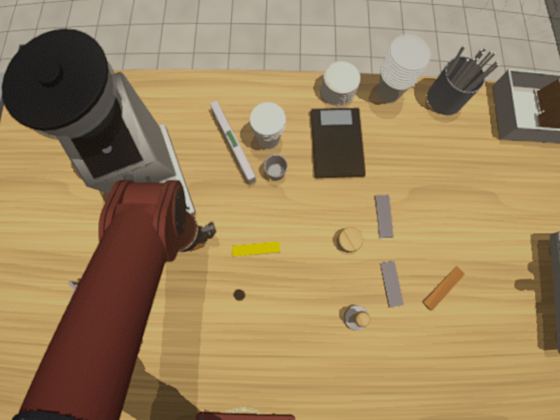

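View pics/s16.png

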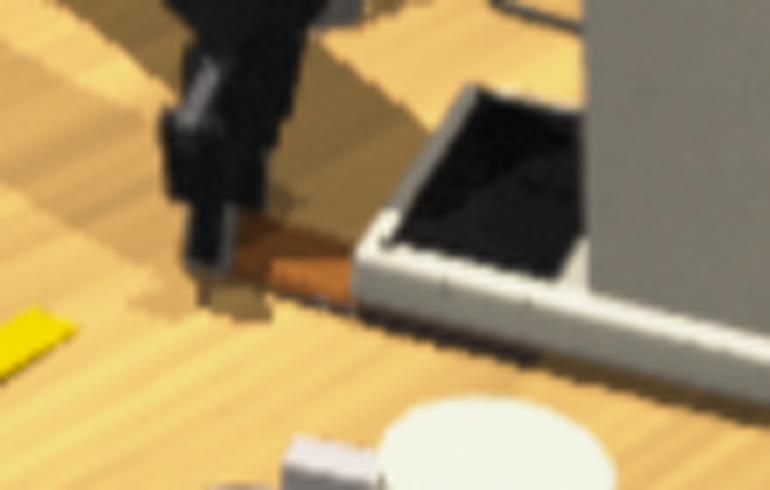

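Request:
send_rows(
  plan=[
    [[0, -0.01, 0], [0, 0, 0]],
    [[0, -0.02, 0], [0, 0, 0]],
    [[0, -0.02, 0], [0, 0, 0]],
    [[0, -0.02, 0], [0, 0, 0]],
    [[0, -0.02, 0], [0, 0, 0]],
  ],
)

```text
clock: 22.4
eef_pos: [0.5133, 0.1365, 0.009]
orientation: [-0.136, 0.139, -0.693, 0.694]
contact_force: [-6.8, -2.5, 0.5]
grip_width: 0.0365
```

```bash
python3 -c "
from h import *
a,_=grab_frame('scene'); cv2.imwrite('pics/fs.png',a[:,:,::-1]); st();rel()"
```

```text
t 22.45 p [513.4 136.6   9. ] yaw -157.56 down [-0.0033 -0.0011 -1.    ] F [-7.75 -2.11  0.28] w 36.7 q [-0.98  0.42  0.76  2.   -0.37  0.87 -1.2 ]
rel mm -67.9 2.1 F d,l,z -7.97 1.03 0.28
```

View pics/fs.png

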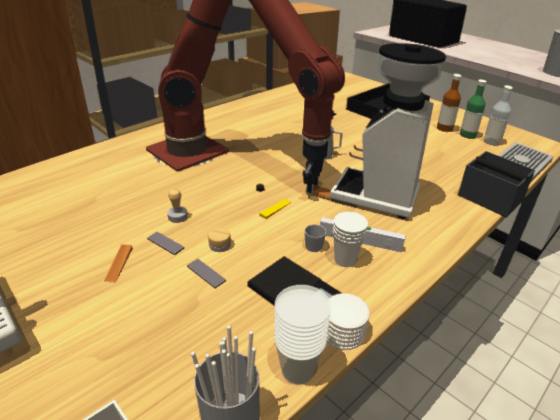

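The full scene matches the start: tamper (177,207), leveller (219,239), foot (260,187), yellow piece (276,208) and jug (330,140) have not moved. The wedge is held at the grinder's front corner (315,190). The push is steady at about 8 N with almost no vertical load, so I'm handing in.

```bash
python3 -c "
from plant import *
print(close_job())"
```

```text
the job is handed in; nothing more can be done
None
```

The wedge is biting under the bare corner on one packer, and the arm is still gripping it and holding about 8 N of push. I handed the job in at about 22.5 s.

- **Gap and packer:** the cameras put the underside at about 14 mm above the bar, so I used one packer. It sits about 83 mm in under the bare corner, with about 26 mm showing in front.
- **Wedge:** I used the larger brown one and pushed it in thin end first on top of the packer. From the arm position the tip is about 85 mm in, and the height there (about 14.4 mm) agrees with the measured gap.
- **Bite:** the last 0.6 mm of commanded push moved it only about 0.1 mm. The force rose to about 8 N inward and the vertical load at the hand is about 0.3 N.
- **Not jacked up:** the slab's rim height changed by only 0.25 mm between the before and after readings, which is within the noise (about 4 mm spread over 140 pixels). The slab edge also stayed at the same pixels. I could not measure the load the corner carries, only the push.
- **Side to side:** the cameras and the arm disagreed by about 3 mm. The packer may therefore sit 2–4 mm off the line of the missing foot, toward the slab's free end, and the wedge about 1 mm.
- **Other things:** everything else looked unmoved in the last scene picture. The arm hid part of the jug, but its handle was where it started.

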